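Open a dead centrifuge with its emergency release pin

ROBOT

A 6-joint arm with a two-finger parallel gripper is mounted at the origin on a cart in front of the work surface, level with it; the furniture and walls round the work are solid. World frame = base frame: x ahead of the robot, y to its left, z up, the work surface at z = 0. Lengths are in m, angles in rad, forces in N, time in s.
With the tool pointing down it reaches from about 0.35 to 0.85 m from the base axis. Payload 8.1 kg.
Tool frame: the origin (TCP) lies at the very end of the fingers, on their centre line; the grasp point (between the pads) lies 19 mm behind it (grasp_offset is the distance from the TCP to the grasp point, in m); z points along the fingers, y is the direction in which the jaws open and shut (so a half turn about z gives the same grasp; the last joint's range is limited). The gripper opens to 93 mm and grips with 3 to 60 N. Pads are 15 mm wide; open, the fingers measure 128 mm over their backs; the gripper's body (75 mm by 188 mm) begins 65 mm behind the grasp point.
Start: joints at [-1.381, 0.13, 1.488, -0, 1.523, -0.085], TCP at [0.163, -0.577, 0.186] pointing down, gripper open.
Joint ranges: [-2.96, 2.96], [-0.89, 2.26], [0.02, 2.5], [-1.34, 4.48], [0, 2.73], [-2.66, 2.66]. Speed limits (rad/s): [2.39, 2.39, 2.79, 3.14, 3.14, 3.14].

INTERFACE

Orientations are given as a rotation vector (axis times angle).
In Python, from plant import read_state, read_camera, close_job, search_frame, masks_of, grasp_offset gives the robot as it stands.
- The arm moves only by the tool drive_tool, never from a script. Its argument "plan" is a list of rows, each an object with "claw": the closure, from 0 (fully open) to 1 (shut); "linear": the shift along the tool's x, y, z in cm, a list of three; "angular": the turn, a rotation vector about the tool's x, y, z in degrees, a list of three. In form: [{"claw": claw, "linear": [tx, ty, tz], "angular": [ax, ay, az]}, ...]. A call has 1 to 12 rows; each row shifts and turns the commanded pose from where the row before left it, along the tool's axes as they then stand; what a row does not reach is not made up. A row lasts 1/8 s, in which the tool goes at most 62.5 mm and 10.7 degrees, less where a joint would pass 70% of its speed; a pose out of reach is approached as far as the arm can. A call is refused whole if a number of a shift passes 6.25 or a number of a turn 10.7, either way. A call with a gripper value outside its range is refused whole. The fingers move at their own pace and stop on an object; "newtons" is the grip in N (left out, the last holds). Time passes only in rows, so rows that do not move let the fingers close. It gives the time, the measured TCP pose, the force and the opening at its end, in the units of the state.
- read_state(): the state, without advancing time (a new reading comes with each control period).
- read_camera(name): name is "side" or "top" or "wrist"; returns a dict with "pixels" (384x512x3 uint8, red, green, blue), "K" (3x3 intrinsics, pixels), "xyz" and "attitude" of the camera in the world. Camera axes: x right, y up, looking along -z (the intrinsics and any distortion apply to the point x, -y, -z); pixel columns grow to the right and rows downward; lengths in m; the calibration is good to about 2 mm. A picture is of the moment at which its call begins. There is no depth.
- close_job(): hands the job in, once; it reports no verdict.
Trained networks look in a picture, given as the dict that the camera call returned (one of the last four; its "shot" number tells which), for a name from the list of things; names that differ only in an ending like _2 or _b are one class to them, and where a whole thing is asked for, a point or a joint stands for the part that bears it (a point fixed in the world has none). Each returns a list of dicts, best first, with "p" (0 to 1); they miss things now and then, are a little off and sometimes report something else, mostly with a low value. They report only what shows in the picture. A call takes as long as a camera call. They do not tell look-alikes from the thing itself.
- search_frame(picture, label): "at" ([x, y, z] in m, in world coordinates, good to about 4 mm: the middle of the surface that is visible of it).
- masks_of(picture, label): "mask" (384x512 bool, what is visible of it).
The state is a dict: "t": time; "q": joint angles; "dq": joint speeds; "joint_torque": joint torques, N m; "tool_pos": TCP position; "orientation": TCP orientation; "force": force on the tool from outside, world axes, zero at the start; "wrist_torque": the same for the moment, N m; "opening": finger opening in m.
Only numpy, scipy, OpenCV 4.12 (cv2) and the standard library are available. Lean on these libraries where they do the work, as an engineer would, in place of code of your own. Each camera call takes 0.05 s, during which the arm holds its last target.

TASK

The power failed with samples locked in the bench centrifuge: take the emergency release pin (round grip, not the T-handled rotor key) out of its hole in the deck, push its rod down the release slot in front of the lid, feel for the hidden lock tab between its stiff guide cheeks and press it until the lid springs open. The tab is light plastic: press it gently and do not force the pin anywhere. Then put the pin back in its own hole, upright with its collar down on the deck, leaving the lid open and the rotor key and the things round the machine where they are.

Things in the scene. Friction and masses are not known exactly. Their poses are not given: they have to be found in the camera images.
- centrifuge: White bench centrifuge, fixed, 240 mm deep (x), 210 wide (y). Origin: middle of its width, at its underside; x to its back, y to its left seen from the robot, z up. Its flat deck is 125 mm high, a 6 mm plate, hollow below. In the open front strip of the deck, in one row at x = -96 mm, are the release slot (y = 0) and two stowage holes. The lid (166 wide, 19 high shut) covers it from x = -72 mm back.
- slot (a point): Middle of the release slot's mouth, on the deck's top face; axes as the centrifuge's. The slot is 9 mm wide (x), 46 long (y). The lid lock hides below it, stopped by its motor anywhere: a block of two stiff upright cheeks, each 8 mm wide in y, with a 13 mm channel between, the sprung lock tab in the channel. Block middle at y = -12 to +12 mm; tab top 20 to 27 mm below the deck, cheek tops 3 mm higher.
- slot_left (a point): Left (+y) end of the slot's mouth, 23 mm from its middle. Lock block: 29 mm wide, outer sides upright, under the slot's whole width in x, cheeks 24 mm tall; beside it the rod meets nothing before its collar. The cheeks barely give: no use pressing there. The tab yields from 2 N, frees the lid after 8 to 10 mm at about 6 N, stops hard after 13. Over 20 N on tab or cheek breaks the lock.
- hole_left (a point): Middle of the left stowage hole's mouth, on the deck's top face, 78 mm to the left (+y) of the slot's middle. The hole is round, 8.5 mm across, and goes through the deck plate; nothing below it.
- hole_right (a point): Middle of the right stowage hole's mouth, 78 mm to the right (-y) of the slot's middle; like the left one. One hole holds the release pin, the other the rotor key, either way round.
- release_pin: Emergency release pin, 40 to 65 g, loose, upright in one stowage hole. Origin: underside of its collar, on the axis; z up along the pin. Collar 20 mm across, 3 thick; above it a round ribbed grey grip 14 mm across (15 over the ribs), z = 3 to 43 mm; below the collar a straight round steel rod, 6 mm across, 60 long, tip slightly tapered. Stowed, the collar rests on the deck.
- pin_tip (a point): Tip of the release pin's rod, 60 mm below the pin's origin on its axis.
- lid (a joint): Angle of the centrifuge's lid about the hinge at its back, rad: 0 shut on its seal; while locked it stands at 0 to 0.08 (play in the lock). Once freed it swings up by its own spring to 1.15, fully open, in about a second and stays there.
- rotor_key: Rotor key, dark steel T-handle (crossbar 46 mm long in its y, 9 thick, its middle 29 mm above the origin), loose, upright in the other stowage hole; not needed. Origin: underside of its 20 mm collar, on the axis.
- sample_rack: White tube rack with capped tubes, 62x180x98 mm, long in its y, loose on the worktop to the left; leave it alone. Origin: middle of its underside.
- amber_bottle: Small amber glass bottle with black cap, 26 mm across, 60 high, loose on the worktop to the right; leave it alone. Origin: middle of its underside.
- coverslip_box: Small flat-topped coverslip box with a press-on lid, 32x32x17 mm, loose on the worktop to the left, nearer than the rack; leave it alone. Origin: middle of its underside.
Mind the look-alikes: they are no part of the job. There is more than one size of the release_pin; the job needs the smaller.

How it is judged:
By the outcome, as a careful person would: the job done as asked, in the order asked, and still so for the second after the job is handed in, with the robot touching nothing.
It also fails if it takes over 72 s, if anything falls off the work surface, if the arm or the gripper's body presses on something with over 40 N, if the wrist force passes 120 N, or if a joint passes its speed limit or range.

## Working session

There is one attempt and no reset: what is moved stays moved. The work goes in short steps, Python scripts to look and compute and a tool call to move; the robot and the scene stay as the last step left them, time stands still between calls to the robot, and variables do not carry over. Pictures are saved under pics/ and viewed, and the job is handed in when it is done.

Besides the shell and the picture viewer there is one more tool, called after "Emit:" as name([rows], argument=value, ...), one row to a line, values as JSON. drive_tool: Moves the arm, as the interface text tells. Its arguments: {"type":"object","properties":{"plan":{"type":"array"},"newtons":{"type":"number"}},"required":["plan"]}

```bash
ls; mkdir -p pics
cat > h.py <<'E'
from plant import *
import numpy as np, cv2
from scipy.spatial.transform import Rotation as R
def save(p,n,crop=None,s=1):
    im=p["pixels"][:,:,::-1]
    if crop: im=im[crop[1]:crop[3],crop[0]:crop[2]]
    if s!=1: im=cv2.resize(im,None,fx=s,fy=s,interpolation=cv2.INTER_CUBIC)
    cv2.imwrite("pics/"+n,im)
def Rm(a):
    a=np.array(a,float)
    if a.shape==(3,3): return a
    return R.from_rotvec(a).as_matrix() if a.size==3 else R.from_quat(a).as_matrix()
def proj(p,X):
    c=(np.atleast_2d(X)-p["xyz"])@Rm(p["attitude"])
    c=c*[1,-1,-1]; u=c@np.array(p["K"]).T
    return u[:,:2]/u[:,2:]
def ray(p,uv,z):
    d=np.linalg.inv(p["K"])@[uv[0],uv[1],1.]; d=Rm(p["attitude"])@(d*[1,-1,-1])
    o=np.array(p["xyz"]); return o+d*(z-o[2])/d[2]
E
python3 - <<'E'
from h import *
print(read_state(), grasp_offset)
for n in ["side","top","wrist"]:
    p=read_camera(n); save(p,n+"0.png"); print(n,{k:v for k,v in p.items() if k!="pixels"})
    for l in ["release_pin","rotor_key","centrifuge","lid","amber_bottle"]:
        print(l,[(np.round(d["at"],3),round(d["p"],2)) for d in search_frame(p,l)])
E
```

```text
pics
{'t': 0.0, 'q': array([-1.38139001e+00,  1.31164594e-01,  1.48925532e+00, -1.06459570e-05,
        1.52302264e+00, -8.54200482e-02]), 'dq': array([-0.00072363,  0.00096106, -0.00098633,  0.00051647, -0.00221839,
        0.00124383]), 'joint_torque': array([-3.41966545e-03, -5.59835887e+01, -4.91759992e+01,  7.65947462e-02,
        3.54166771e-02, -1.35723490e-04]), 'tool_pos': array([ 0.16271424, -0.57685915,  0.18449863]), 'orientation': array([-3.11014936e+00, -4.30086774e-01,  1.67596188e-04]), 'force': array([-0.25029407, -0.24552047, -0.04977436]), 'wrist_torque': array([-0.00321247, -0.03549922,  0.03354943]), 'opening': 0.09314539351199173} 0.0188
side {'K': array([[403.56409094,   0.        , 258.37757118],
       [  0.        , 403.56409094, 187.36763433],
       [  0.        ,   0.        ,   1.        ]]), 'xyz': array([0.50919375, 0.80788015, 0.78607807]), 'attitude': array([ 0.03162634, -1.24437798, -2.78726728]), 'shot': 1}
release_pin [(array([0.526, 0.176, 0.104]), 0.71), (array([0.509, 0.067, 0.15 ]), 0.67), (array([0.603, 0.074, 0.125]), 0.44)]
rotor_key [(arra
[... 540 characters left out ...]
295, 0.014]), 0.72), (array([0.525, 0.166, 0.138]), 0.6), (array([0.505, 0.062, 0.167]), 0.53)]
rotor_key [(array([ 0.519, -0.087,  0.158]), 0.65), (array([ 0.533, -0.274,  0.037]), 0.43)]
centrifuge [(array([ 0.598, -0.003,  0.141]), 0.81)]
lid [(array([ 0.614, -0.002,  0.152]), 0.82)]
amber_bottle [(array([ 0.531, -0.274,  0.039]), 0.62)]
wrist {'K': array([[278.08703717,   0.        , 257.17019644],
       [  0.        , 278.08703717, 192.79303856],
       [  0.        ,   0.        ,   1.        ]]), 'xyz': array([ 0.23405922, -0.5585814 ,  0.38526375]), 'attitude': array([-0.22982562,  0.17478124, -1.28772953]), 'shot': 3}
release_pin []
rotor_key []
centrifuge []
lid []
amber_bottle []
```

View pics/side0.png

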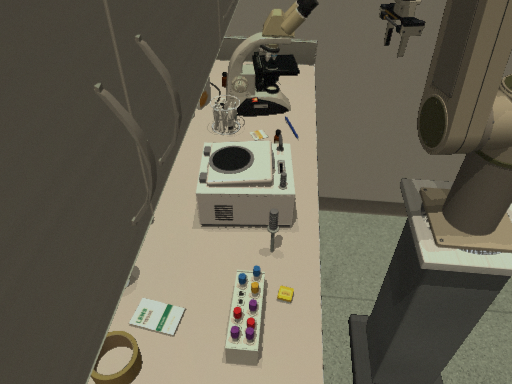

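View pics/top0.png

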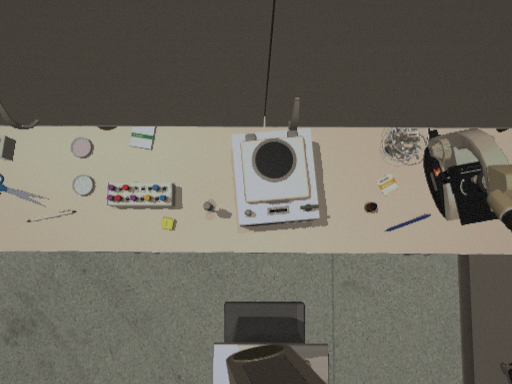

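Run:
```python
from h import *
p=read_camera("side"); save(p,"s1.png",(190,110,320,270),4.5)
p=read_camera("top"); save(p,"t1.png",(195,125,335,235),5)
```

```text
(no output)
```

View pics/s1.png

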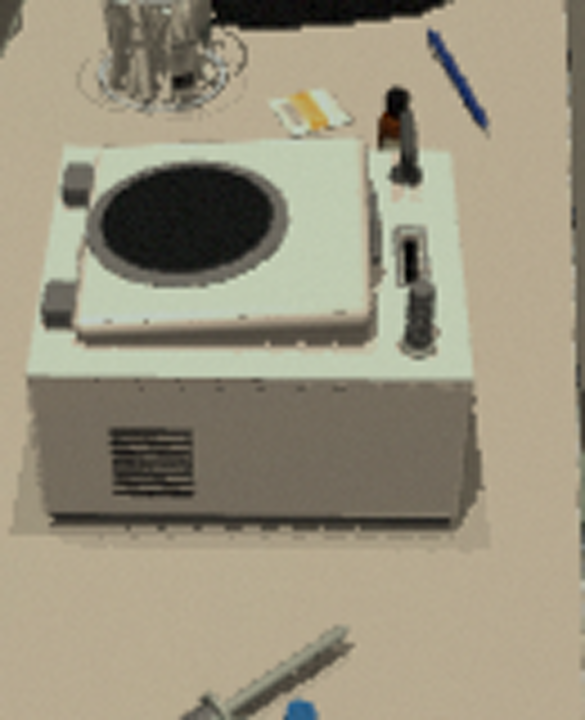

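View pics/t1.png

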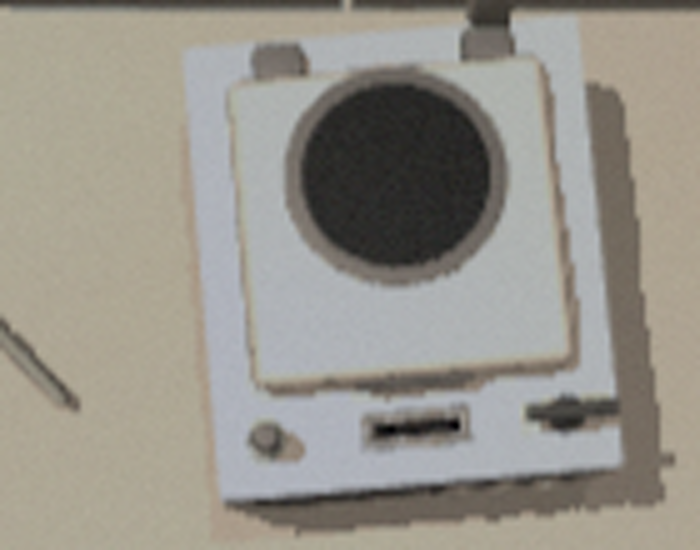

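Run:
```python
from h import *
t=read_camera("top"); s=read_camera("side")
print("slot",ray(t,(278.2,210.2),.125),ray(s,(281.1,167.1),.125))
# deck corners in top crop
c=lambda u,v:(195+u/5,125+v/5)
for n,a in dict(FL=(222,500),FR=(622,465),BL=(185,47),BR=(578,17)).items(): print(n,ray(t,c(*a),.125))
d=lambda u,v:(190+u/4.5,110+v/4.5)
for n,a in dict(FL=(471,377),FR=(448,153),BL=(28,375),BR=(66,148)).items(): print(n,ray(s,d(*a),.125))
print("pin collar side",ray(s,d(419,348),.126)," top grip",ray(t,c(267,438),.168), "side griptop",ray(s,d(424,285),.168))
for l in ["release_pin","rotor_key"]:
  for p in (t,s):
    for m in masks_of(p,l)[:4]:
      ys,xs=np.nonzero(m["mask"]); print(l,p["shot"],round(m["p"],2),xs.min(),xs.max(),ys.min(),ys.max(),xs.mean(),ys.mean())
```

```text
slot [ 0.51375417 -0.0144534   0.125     ] [ 0.51202493 -0.01137723  0.125     ]
FL [0.47464891 0.0859983  0.125     ]
FR [ 0.49423229 -0.12128208  0.125     ]
BL [0.71393272 0.10801211 0.125     ]
BR [ 0.73145823 -0.10006829  0.125     ]
FL [0.47451244 0.08717133 0.125     ]
FR [ 0.4934164  -0.11628464  0.125     ]
BL [0.71031388 0.11125992 0.125     ]
BR [ 0.72902175 -0.09465359  0.125     ]
pin collar side [0.50334309 0.0680203  0.126     ]  top grip [0.50408776 0.06245513 0.168     ] side griptop [0.50328343 0.06470299 0.168     ]
release_pin 6 0.66 174 206 168 203 188.1095890410959 183.69406392694063
release_pin 6 0.47 246 250 210 214 248.23529411764707 212.23529411764707
release_pin 6 0.44 106 175 181 206 140.64913329348477 193.63299462044233
release_pin 7 0.77 216 266 249 285 237.1492957746479 269.1154929577465
release_pin 7 0.4 279 286 172 188 282.7524752475247 180.37623762376236
release_pin 7 0.32 195 295 140 226 245.10837438423644 184.18340280409245
rotor_key 6 0.5 301 317 204 210 308.9855072463768 206.7246376811594
rotor_key 7 0.38 278 281 136 149 279.92857142857144 142.78571428571428
```

```bash
cat >> h.py <<'E'
TH=0.093
def delta(target,yaw=None):
    s=read_state(); M=Rm(s["orientation"])
    print("pos",np.round(s["tool_pos"],4),"F",np.round(s["force"],2),"open",round(s["opening"],4),"t",s["t"])
    print("tool axes x,y,z (cols)\n",np.round(M,3))
    print("linear cm",np.round(M.T@(np.array(target)-s["tool_pos"])*100,2))
    if yaw is not None:
        # target: z down, x at yaw
        x=np.array([np.cos(yaw),np.sin(yaw),0]);z=np.array([0,0,-1.]);T=np.stack([x,np.cross(z,x),z],1)
        print("angular deg",np.round(np.degrees(R.from_matrix(M.T@T).as_rotvec()),2))
E
python3 - <<'E'
from h import *
delta((.504,.065,.30),TH); print(read_state()['q'])
E
```

```text
pos [ 0.1628 -0.5775  0.1855] F [ 1.16  0.54 -0.31] open 0.0929 t 1.3
tool axes x,y,z (cols)
 [[ 0.962  0.271 -0.   ]
 [ 0.271 -0.962 -0.   ]
 [-0.     0.    -1.   ]]
linear cm [ 50.27 -52.58 -11.45]
angular deg [ 0.    0.   10.42]
[-1.38142924e+00  1.30388257e-01  1.48821471e+00 -1.45093093e-05
  1.52297911e+00 -8.54311132e-02]
```

Emit:
drive_tool([
  {"claw": 0, "linear": [0, 0, -6], "angular": [0, 0, 0]},
  {"claw": 0, "linear": [3, -4, -5], "angular": [0, 0, 0]},
  {"claw": 0, "linear": [3.8, -4.65, 0], "angular": [0, 0, 0]},
  {"claw": 0, "linear": [3.8, -4.65, 0], "angular": [0, 0, 0]},
  {"claw": 0, "linear": [3.8, -4.65, 0], "angular": [0, 0, 0]},
  {"claw": 0.3, "linear": [3.8, -4.65, 0], "angular": [0, 0, 0]},
  {"claw": 0.4, "linear": [3.8, -4.65, 0], "angular": [0, 0, 0]},
  {"claw": 0.4, "linear": [3.8, -4.65, 0], "angular": [0, 0, 0]},
  {"claw": 0.4, "linear": [3.8, -4.65, 0], "angular": [0, 0, 0]},
  {"claw": 0.4, "linear": [3.8, -4.65, 0], "angular": [0, 0, 0]},
  {"claw": 0.4, "linear": [3.8, -4.65, 0], "angular": [0, 0, 0]},
  {"claw": 0.4, "linear": [3.8, -4.65, 0], "angular": [0, 0, 10.4]},
])

```text
t: 2.8
tool_pos: [0.4156, 0.0077, 0.2902]
orientation: [3.136, 0.188, 0.002]
force: [0.7, -0.7, 1.2]
opening: 0.0561
```

Emit:
drive_tool([
  {"claw": 0.4, "linear": [0, 0, 0], "angular": [0, 0, 0]},
  {"claw": 0.4, "linear": [0, 0, 0], "angular": [0, 0, 0]},
])

```text
t: 3.05
tool_pos: [0.4149, 0.0052, 0.2898]
orientation: [3.135, 0.195, -0.0]
force: [-0.3, 0.2, -0.2]
opening: 0.0564
```

Run:
```python
from h import *
p=read_camera("wrist"); save(p,"w1.png",None,1.5); print(p["xyz"],p["attitude"])
for l in ["release_pin","rotor_key"]:
    print(l,[(np.round(d["at"],3),round(d["p"],2)) for d in search_frame(p,l)])
delta((.504,.065,.30),TH)
```

```text
[0.48836042 0.01336861 0.48950426] [-0.22052626  0.19493294 -1.43692453]
release_pin [(array([0.599, 0.239, 0.022]), 0.81), (array([0.504, 0.058, 0.165]), 0.64)]
rotor_key [(array([ 0.519, -0.092,  0.157]), 0.55)]
pos [0.4149 0.0042 0.2899] F [ 0.85 -1.1   0.6 ] open 0.0557 t 3.2
tool axes x,y,z (cols)
 [[ 0.993  0.12   0.   ]
 [ 0.12  -0.993 -0.   ]
 [ 0.     0.    -1.   ]]
linear cm [ 9.58 -4.96 -1.01]
angular deg [ 0.02 -0.01  1.58]
```

View pics/w1.png

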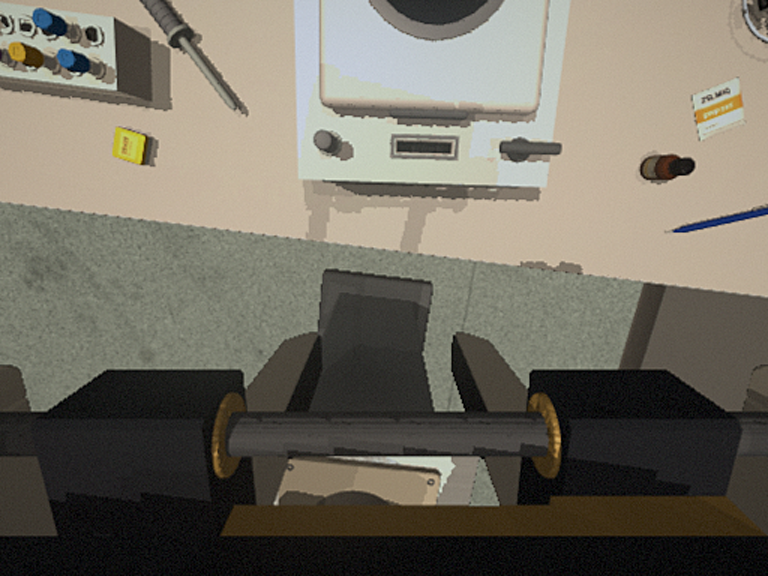

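Run:
```python
from h import *
p=read_camera("wrist"); save(p,"w2.png",(190,60,390,135),4)
```

```text
(no output)
```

View pics/w2.png

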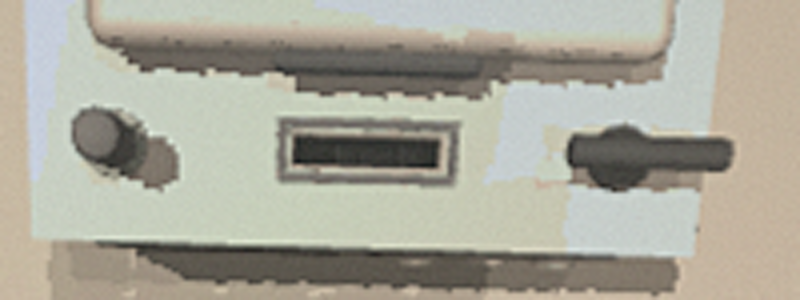

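Run:
```python
from h import *
p=read_camera("wrist")
c=lambda u,v:(190+u/4,60+v/4)
for n,a,z in [("slot",(366.5,151),.125),("slotL",(279,150),.125),("slotR",(459,153),.125),("griptop",(96,134),.168),("FL",(32,240),.125),("FR",(694,257),.125),("frontmid1",(100,243),.125),("frontmid2",(600,254),.125),("keybar L",(570,152),.158),("keybar R",(731,153),.158)]:
    print(n,np.round(ray(p,c(*a),z),4))
```

```text
slot [ 0.5139 -0.0154  0.125 ]
slotL [0.5109 0.0116 0.125 ]
slotR [ 0.5167 -0.044   0.125 ]
griptop [0.5064 0.0618 0.168 ]
FL [0.4746 0.0861 0.125 ]
FR [ 0.4947 -0.1235  0.125 ]
frontmid1 [0.4763 0.0646 0.125 ]
frontmid2 [ 0.492  -0.0936  0.125 ]
keybar L [ 0.5182 -0.0701  0.158 ]
keybar R [ 0.5234 -0.1153  0.158 ]
```

Emit:
drive_tool([
  {"claw": 0.4, "linear": [0, 0, 0], "angular": [0, 0, 1.4]},
  {"claw": 0.4, "linear": [4.75, -2.5, 0], "angular": [0, 0, 0]},
  {"claw": 0.4, "linear": [4.75, -2.5, 0], "angular": [0, 0, 0]},
  {"claw": 0.4, "linear": [0, 0, 4], "angular": [0, 0, 0]},
  {"claw": 0.4, "linear": [0, 0, 4], "angular": [0, 0, 0]},
  {"claw": 0.4, "linear": [0, 0, 2], "angular": [0, 0, 0]},
  {"claw": 0.4, "linear": [0, 0, 0], "angular": [0, 0, 0]},
  {"claw": 0.4, "linear": [0, 0, 0], "angular": [0, 0, 0]},
])

```text
t: 4.3
tool_pos: [0.5058, 0.0642, 0.1919]
orientation: [3.138, 0.152, 0.004]
force: [0.4, 0.3, 0.2]
opening: 0.0554
```

Run:
```python
from h import *
p=read_camera("wrist"); save(p,"w3.png",None,1.5)
s=read_camera("side"); save(s,"s3.png",(220,100,330,220),5)
delta((.505,.063,.134),.095)
```

```text
pos [0.506  0.0643 0.1921] F [-0.42 -0.26 -0.38] open 0.0561 t 4.4
tool axes x,y,z (cols)
 [[ 0.995  0.097  0.003]
 [ 0.097 -0.995  0.   ]
 [ 0.003  0.    -1.   ]]
linear cm [-0.13  0.12  5.8 ]
angular deg [ 0.02 -0.2   0.1 ]
```

View pics/w3.png

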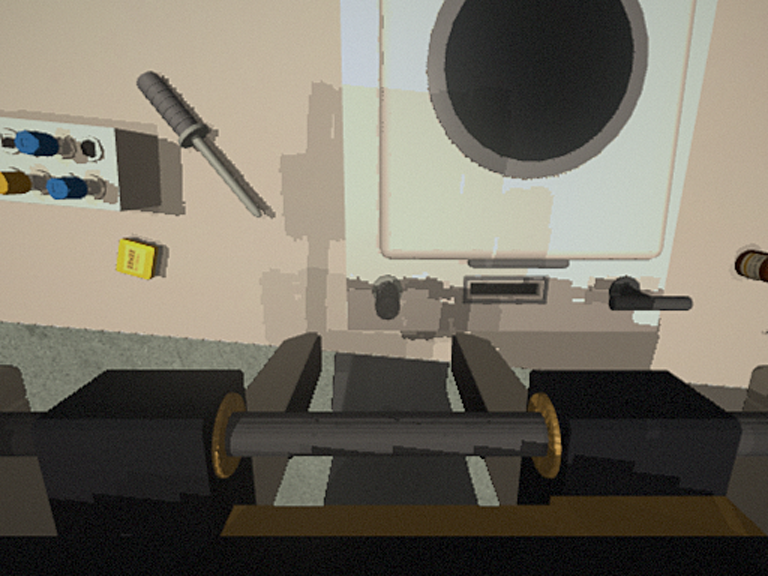

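View pics/s3.png

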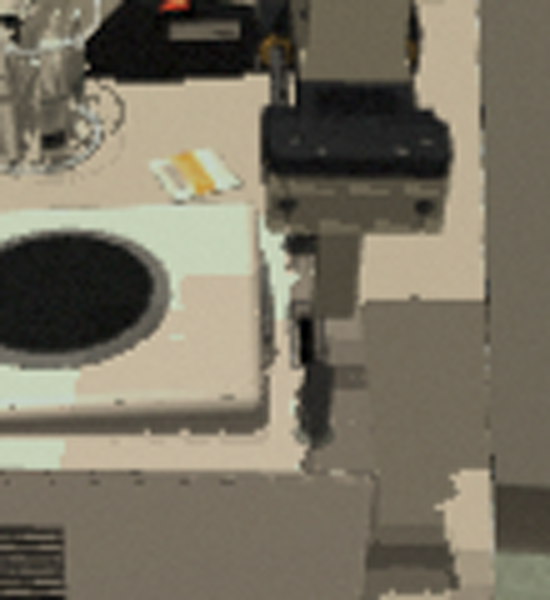

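Run:
```python
from h import *
p=read_camera("wrist"); s=read_camera("side")
st=read_state()["tool_pos"]; print("tcp",proj(p,st)*1.5)
print("tcp side crop",(proj(s,st)-[220,100])*5)
for x in (.501,.503,.505,.507): print(x,"griptop",proj(p,[x,.063,.168])*1.5,"collar",proj(p,[x,.063,.128])*1.5,(proj(s,[x,.063,.168])-[220,100])*5)
print("slot",ray(p,(505/1.5,289/1.5),.125))
save(p,"w3b.png",(215,160,480,230),3)
```

```text
tcp [[383.64869571 324.99204547]]
tcp side crop [[319.07769594 327.59874872]]
0.501 griptop [[385.45501634 318.65638763]] collar [[385.51926969 298.61237438]] [[326.03144429 364.73134308]]
0.503 griptop [[385.79531552 315.32922338]] collar [[385.81189143 295.7144246 ]] [[321.85293659 364.43554109]]
0.505 griptop [[386.13712437 311.98729875]] collar [[386.10562865 292.80542785]] [[317.67538306 364.13980664]]
0.507 griptop [[386.48045296 308.6305153 ]] collar [[386.40048773 289.88532085]] [[313.49878337 363.84413972]]
slot [ 0.51438915 -0.01531523  0.125     ]
```

View pics/w3b.png

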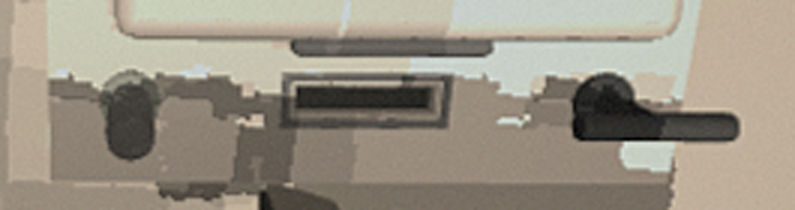

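Emit:
drive_tool([
  {"claw": 0.4, "linear": [0.1, 0.18, 0], "angular": [0, -0.2, 0]},
  {"claw": 0.4, "linear": [0, 0, 2], "angular": [0, 0, 0]},
  {"claw": 0.4, "linear": [0, 0, 2], "angular": [0, 0, 0]},
  {"claw": 0.4, "linear": [0, 0, 1], "angular": [0, 0, 0]},
  {"claw": 0.4, "linear": [0, 0, 0.6], "angular": [0, 0, 0]},
  {"claw": 0.4, "linear": [0, 0, 0], "angular": [0, 0, 0]},
  {"claw": 0.4, "linear": [0, 0, 0], "angular": [0, 0, 0]},
])

```text
t: 5.38
tool_pos: [0.5062, 0.0627, 0.1345]
orientation: [3.138, 0.152, -0.004]
force: [0.4, -1.1, 1.2]
opening: 0.0556
```

Run:
```python
from h import *
s=read_camera("side"); save(s,"s4.png",(240,120,310,200),7)
p=read_camera("wrist"); save(p,"w4.png",(215,150,480,250),3)
delta((.507,.0625,.135),.095)
```

```text
pos [0.5063 0.0627 0.1346] F [-0.03  0.85  0.27] open 0.0559 t 5.475
tool axes x,y,z (cols)
 [[ 0.995  0.097 -0.002]
 [ 0.097 -0.995 -0.   ]
 [-0.002  0.    -1.   ]]
linear cm [ 0.07  0.03 -0.04]
angular deg [0.   0.13 0.12]
```

View pics/s4.png

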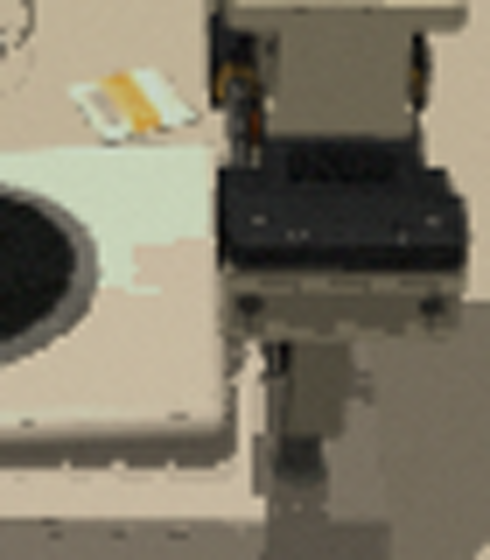

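View pics/w4.png

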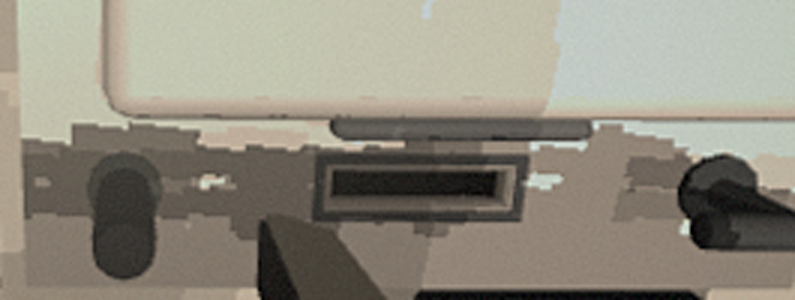

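Run:
```python
from h import *
p=read_camera("wrist"); s=read_camera("side")
st=read_state()["tool_pos"]; print("tcp w",proj(p,st),"crop",(proj(p,st)-[215,150])*3)
ax=Rm(read_state()["orientation"])
for yy in(-.028,.028): print((proj(p,st+ax[:,1]*yy)-[215,150])*3, (proj(p,st+ax[:,1]*yy+ax[:,0]*.0075)-[215,150])*3)
print("pin", (proj(p,[[.507,.0625,.125],[.507,.0625,.168]])-[215,150])*3)
save(p,"w4b.png",(150,150,400,250),3)
```

```text
tcp w [[255.89174226 216.654431  ]] crop [[122.67522679 199.96329299]]
[[ 12.70692891 199.94672503]] [[ 11.62799425 171.95730577]]
[[232.66032134 199.97986347]] [[233.6635982  171.98644233]]
pin [[123.79155368 184.48794892]
 [123.06335863 250.9022599 ]]
```

View pics/w4b.png

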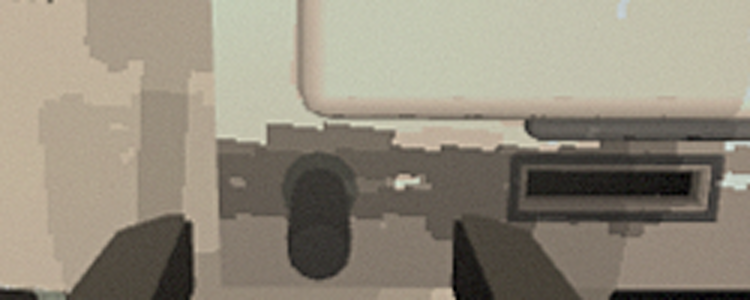

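Run:
```python
from h import *
p=read_camera("wrist"); s=read_camera("side")
st=read_state()["tool_pos"]; ax=Rm(read_state()["orientation"])
for h in (0,.02,.04):
  for x in (-.0075,.0075):
    q=st+ax[:,1]*-.037+ax[:,0]*x+[0,0,h]; print(h,x,(proj(s,q)-[240,120])*7)
print("pin",(proj(s,[[.507,.0625,.128],[.507,.0625,.168]])-[240,120])*7)
for h in (0,.01,.02,.03,.04,.06):
  for x in (-.0075,.0075): print("w",h,x,(proj(p,np.stack([st+ax[:,1]*y+ax[:,0]*x+[0,0,h] for y in(-.028,.028)]))-[150,150])@np.eye(2)*3)
```

```text
0 -0.0075 [[323.98690422 515.32798591]]
0 0.0075 [[279.93126958 515.08242273]]
0.02 -0.0075 [[327.77594014 471.59123933]]
0.02 0.0075 [[283.09982566 471.33174993]]
0.04 -0.0075 [[331.67336442 426.60336854]]
0.04 0.0075 [[286.35904278 426.32925087]]
pin [[292.40354256 455.90604349]
 [298.96390218 368.44955366]]
w 0 -0.0075 [[208.72529922 227.40235287]
 [426.59054334 227.43481735]]
w 0 0.0075 [[206.58667051 171.95332185]
 [428.57469995 171.97789056]]
w 0.01 -0.0075 [[203.39904073 242.98935541]
 [431.51184544 243.02580527]]
w 0.01 0.0075 [[201.05221354 185.18978055]
 [433.68879203 185.21765685]]
w 0.02 -0.0075 [[197.54703878 260.11491725]
 [436.91899901 260.15600059]]
w 0.02 0.0075 [[194.96008363 199.75999521]
 [439.31828655 199.79173777]]
w 0.03 -0.0075 [[191.08740959 279.0186668 ]
 [442.88768791 279.06517436]]
w 0.03 0.0075 [[188.22151891 215.87625273]
 [445.54523199 215.91254693]]
w 0.04 -0.0075 [[183.92033385 299.99271976]
 [449.51017652 300.04562586]]
w 0.04 0.0075 [[180.72786511 233.79841559]
 [452.47006817 233.84011084]]
w 0.06 -0.0075 [[166.94180026 349.6794645 ]
 [465.1991075  349.7491248 ]]
w 0.06 0.0075 [[162.90355618 276.42784259]
 [468.94194951 276.48382084]]
```

Run:
```python
from h import *
p=read_camera("wrist"); s=read_camera("side")
for q in (p,s): q["pixels"]=(255*(q["pixels"]/255.)**.45).astype(np.uint8)
save(p,"w5.png",(130,170,390,290),3); save(s,"s5.png",(255,140,310,210),8)
```

```text
(no output)
```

View pics/w5.png

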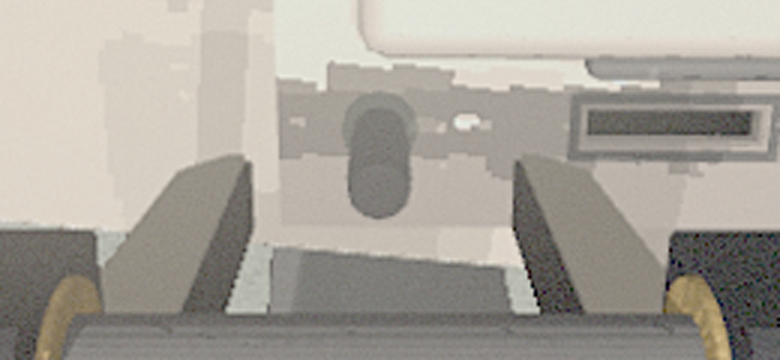

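View pics/s5.png

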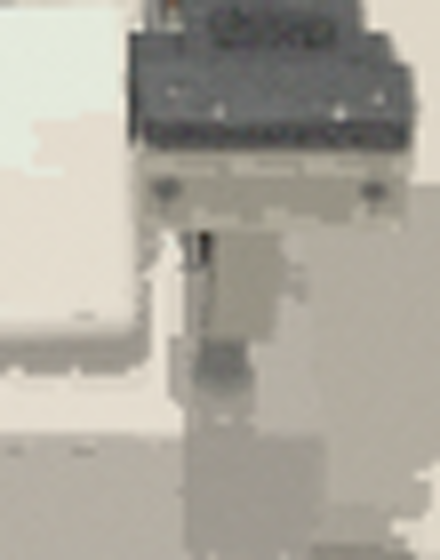

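Emit:
drive_tool([
  {"claw": 0.7, "linear": [0, 0, 0], "angular": [0, 0, 0]},
  {"claw": 0.72, "linear": [0, 0, 0], "angular": [0, 0, 0]},
  {"claw": 0.72, "linear": [0, 0, 0], "angular": [0, 0, 0]},
])

```text
t: 6.15
tool_pos: [0.5057, 0.0627, 0.1338]
orientation: [3.138, 0.152, -0.006]
force: [1.0, -0.2, -1.0]
opening: 0.0302
```

Run:
```python
from h import *
p=read_camera("wrist"); s=read_camera("side")
st=read_state(); ax=Rm(st["orientation"]);st_=st["tool_pos"]; o=st["opening"]/2; print(st_,o)
for h in (0,.01,.02,.03,.04):
  for x in (-.0075,.0075): print("w",h,x,np.round((proj(p,np.stack([st_+ax[:,1]*y+ax[:,0]*x+[0,0,h] for y in(-o,o)]))-[130,170])*3).tolist(),np.round((proj(s,st_-ax[:,1]*(o+.005)+ax[:,0]*x+[0,0,h])-[255,140])*8))
for q in (p,s): q["pixels"]=(255*(q["pixels"]/255.)**.45).astype(np.uint8)
save(p,"w6.png",(130,170,390,290),3); save(s,"s6.png",(255,140,310,210),8)
```

```text
[0.50572691 0.06266378 0.13380239] 0.013380239329678625
w 0 -0.0075 [[326.0, 167.0], [430.0, 167.0]] [[247. 388.]]
w 0 0.0075 [[325.0, 112.0], [431.0, 112.0]] [[198. 388.]]
w 0.01 -0.0075 [[323.0, 183.0], [432.0, 183.0]] [[249. 363.]]
w 0.01 0.0075 [[322.0, 125.0], [433.0, 125.0]] [[199. 363.]]
w 0.02 -0.0075 [[320.0, 200.0], [435.0, 200.0]] [[252. 338.]]
w 0.02 0.0075 [[319.0, 140.0], [436.0, 140.0]] [[201. 338.]]
w 0.03 -0.0075 [[317.0, 219.0], [437.0, 219.0]] [[254. 313.]]
w 0.03 0.0075 [[315.0, 156.0], [438.0, 156.0]] [[203. 312.]]
w 0.04 -0.0075 [[313.0, 240.0], [440.0, 240.0]] [[256. 287.]]
w 0.04 0.0075 [[312.0, 174.0], [442.0, 174.0]] [[205. 287.]]
```

View pics/w6.png

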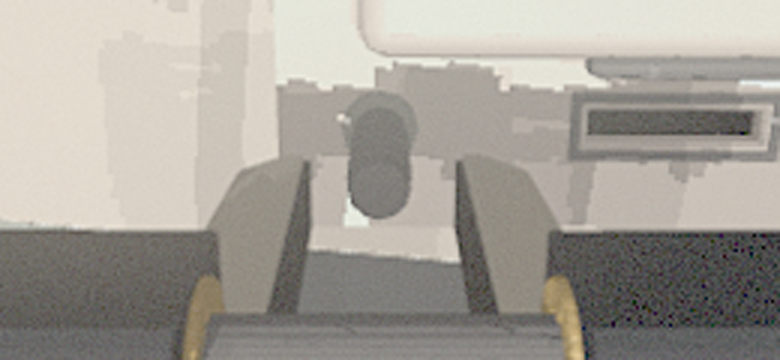

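View pics/s6.png

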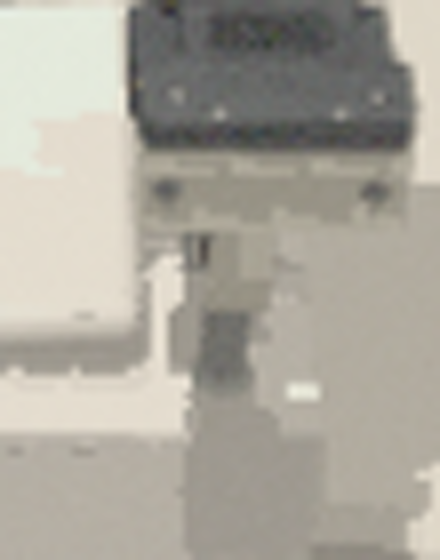

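Emit:
drive_tool([
  {"claw": 0.85, "linear": [0, 0, 0], "angular": [0, 0, 0]},
  {"claw": 0.9, "linear": [0, 0, 0], "angular": [0, 0, 0]},
  {"claw": 0.9, "linear": [0, 0, 0], "angular": [0, 0, 0]},
], newtons=4)

```text
t: 6.62
tool_pos: [0.5058, 0.0627, 0.1339]
orientation: [3.138, 0.152, -0.005]
force: [0.3, -0.5, -0.4]
opening: 0.0131
```

Run:
```python
from h import *
p=read_camera("wrist"); s=read_camera("side"); print(read_state()["opening"])
for q in (p,s): q["pixels"]=(255*(q["pixels"]/255.)**.45).astype(np.uint8)
save(p,"w7.png",(130,170,390,290),3); save(s,"s7.png",(255,140,310,210),8)
```

```text
0.013008297470259007
```

View pics/w7.png

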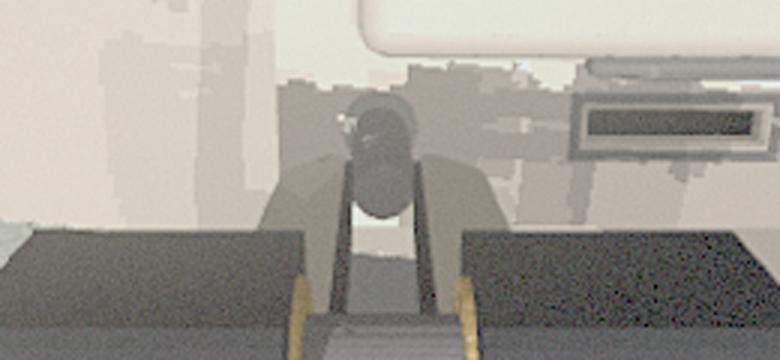

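View pics/s7.png

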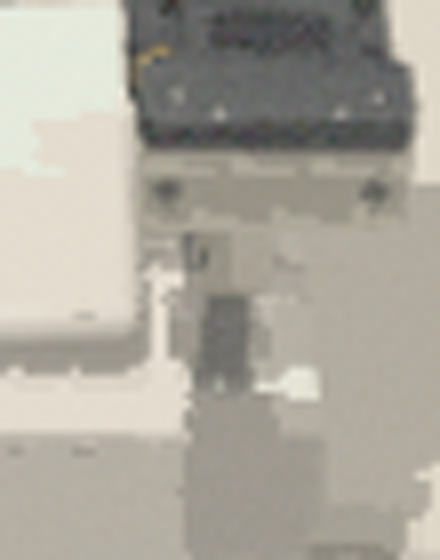

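Emit:
drive_tool([
  {"claw": 0.72, "linear": [0, 0, 0], "angular": [0, 0, 0]},
  {"claw": 0.72, "linear": [0, 0, 0], "angular": [0, 0, 0]},
  {"claw": 0.72, "linear": [0, 0, 0.4], "angular": [0, 0, 0]},
  {"claw": 0.72, "linear": [0, 0, 0.3], "angular": [0, 0, 0]},
  {"claw": 0.72, "linear": [0, 0, 0], "angular": [0, 0, 0]},
])

```text
t: 7.35
tool_pos: [0.5053, 0.0626, 0.1263]
orientation: [3.138, 0.152, -0.007]
force: [0.4, -0.9, -0.2]
opening: 0.0261
```

Run:
```python
from h import *
p=read_camera("wrist"); s=read_camera("side"); print(read_state()["opening"],read_state()["force"])
for q in (p,s): q["pixels"]=(255*(q["pixels"]/255.)**.45).astype(np.uint8)
save(p,"w8.png",(130,170,390,290),3); save(s,"s8.png",(255,140,310,210),8)
```

```text
0.02613400750584014 [ 0.81690742 -0.02900242 -0.19884994]
```

View pics/s8.png

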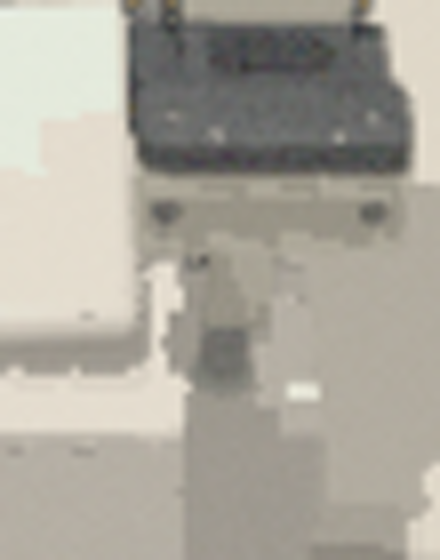

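View pics/w8.png

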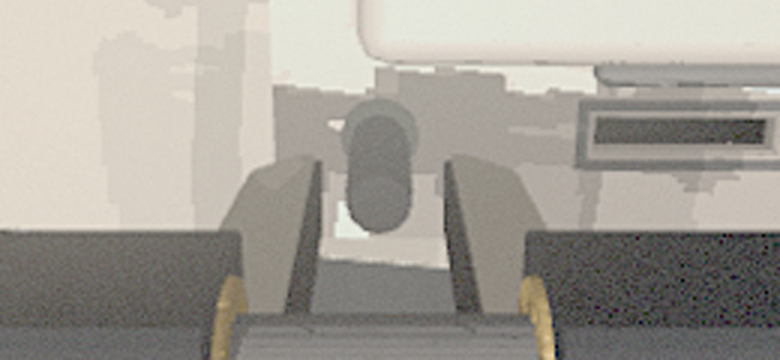

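Emit:
drive_tool([
  {"claw": 0.72, "linear": [0, 0, 0.15], "angular": [0, 0, 0]},
  {"claw": 0.72, "linear": [0, 0, 0.1], "angular": [0, 0, 0]},
  {"claw": 0.72, "linear": [0, 0, 0], "angular": [0, 0, 0]},
])

```text
t: 7.82
tool_pos: [0.5056, 0.0627, 0.1242]
orientation: [3.138, 0.152, -0.006]
force: [0.8, 0.2, -0.4]
opening: 0.0261
```

Emit:
drive_tool([
  {"claw": 0.72, "linear": [0, 0, 0.15], "angular": [0, 0, 0]},
  {"claw": 0.72, "linear": [0, 0, 0.1], "angular": [0, 0, 0]},
  {"claw": 0.72, "linear": [0, 0, 0], "angular": [0, 0, 0]},
])

```text
t: 8.2
tool_pos: [0.5056, 0.0626, 0.1217]
orientation: [3.138, 0.152, -0.006]
force: [-0.3, -0.5, -0.2]
opening: 0.026
```

Emit:
drive_tool([
  {"claw": 0.72, "linear": [0, 0, 0.2], "angular": [0, 0, 0]},
  {"claw": 0.72, "linear": [0, 0, 0.2], "angular": [0, 0, 0]},
  {"claw": 0.72, "linear": [0, 0, 0.2], "angular": [0, 0, 0]},
  {"claw": 0.72, "linear": [0, 0, 0], "angular": [0, 0, 0]},
])

```text
t: 8.7
tool_pos: [0.5055, 0.0626, 0.1155]
orientation: [3.138, 0.152, -0.006]
force: [-0.1, 0.0, 0.4]
opening: 0.0263
```

Run:
```python
from h import *
p=read_camera("wrist"); s=read_camera("side"); print(read_state()["opening"],read_state()["force"])
for q in (p,s): q["pixels"]=(255*(q["pixels"]/255.)**.45).astype(np.uint8)
save(p,"w9.png",(130,170,390,290),3); save(s,"s9.png",(255,140,310,210),8)
```

```text
0.025980338481931646 [ 0.22584095 -0.33218836  0.60871807]
```

View pics/s9.png

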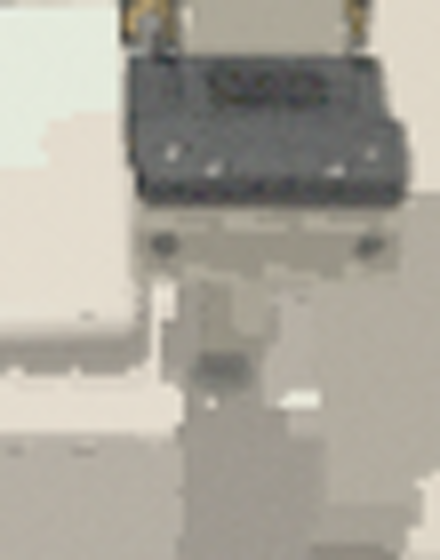

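View pics/w9.png

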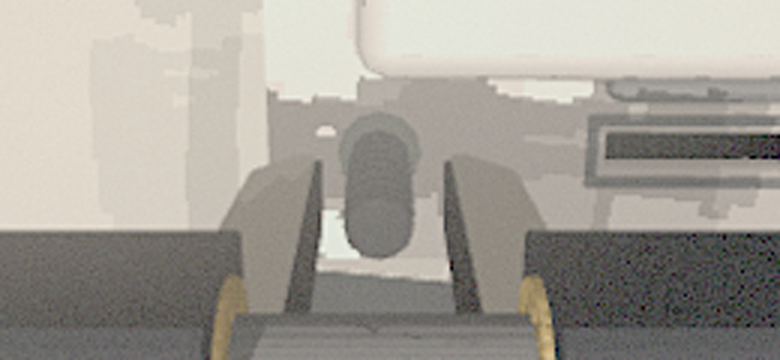

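Emit:
drive_tool([
  {"claw": 0.72, "linear": [0, 0, 0.25], "angular": [0, 0, 0]},
  {"claw": 0.72, "linear": [0, 0, 0.25], "angular": [0, 0, 0]},
  {"claw": 0.85, "linear": [0, 0, 0], "angular": [0, 0, 0]},
  {"claw": 0.95, "linear": [0, 0, 0], "angular": [0, 0, 0]},
  {"claw": 1, "linear": [0, 0, 0], "angular": [0, 0, 0]},
  {"claw": 1, "linear": [0, 0, 0], "angular": [0, 0, 0]},
  {"claw": 1, "linear": [0, 0, 0], "angular": [0, 0, 0]},
], newtons=25)

```text
t: 9.68
tool_pos: [0.5057, 0.0626, 0.1109]
orientation: [3.138, 0.153, -0.005]
force: [0.2, 0.3, -1.0]
opening: 0.0133
```

Run:
```python
from h import *
delta((.507,.0625,.135),.095); print(read_state()["wrist_torque"])
p=read_camera("wrist"); s=read_camera("side")
for q in (p,s): q["pixels"]=(255*(q["pixels"]/255.)**.45).astype(np.uint8)
save(p,"w10.png",(130,170,390,290),3); save(s,"s10.png",(255,140,310,210),8)
```

```text
pos [0.5057 0.0626 0.1109] F [ 0.17  0.26 -0.97] open 0.0133 t 9.675
tool axes x,y,z (cols)
 [[ 0.995  0.097 -0.003]
 [ 0.097 -0.995 -0.   ]
 [-0.003  0.    -1.   ]]
linear cm [ 0.12  0.03 -2.41]
angular deg [0.   0.2  0.12]
[-0.02588612  0.00187414  0.00258912]
```

View pics/w10.png

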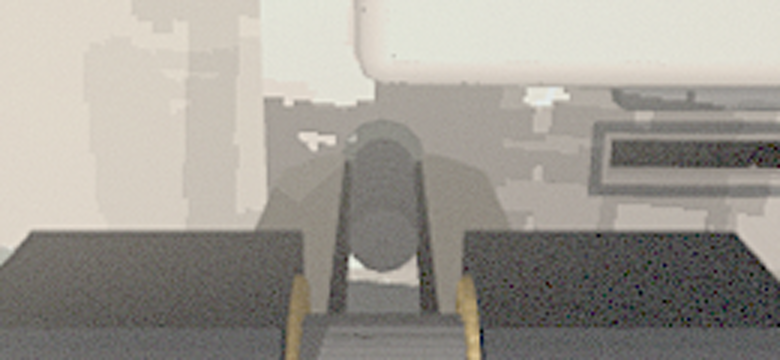

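Emit:
drive_tool([
  {"claw": 1, "linear": [0, 0, -0.5], "angular": [0, 0, 0]},
  {"claw": 1, "linear": [0, 0, -1.5], "angular": [0, 0, 0]},
  {"claw": 1, "linear": [0, 0, -2], "angular": [0, 0, 0]},
  {"claw": 1, "linear": [0, 0, -2], "angular": [0, 0, 0]},
  {"claw": 1, "linear": [0, 0, -1.3], "angular": [0, 0, 0]},
  {"claw": 1, "linear": [0, 2, 0], "angular": [0, 0, 0]},
  {"claw": 1, "linear": [0, 3, 0], "angular": [0, 0, 0]},
  {"claw": 1, "linear": [0, 2, 0], "angular": [0, 0, 0]},
  {"claw": 1, "linear": [0, 0.8, 0], "angular": [0, 0, 0]},
  {"claw": 1, "linear": [0, 0, 0], "angular": [0, 0, 0]},
  {"claw": 1, "linear": [0, 0, 0], "angular": [0, 0, 0]},
])

```text
t: 11.15
tool_pos: [0.5134, -0.0143, 0.1839]
orientation: [-3.138, -0.153, 0.006]
force: [0.4, -0.8, -0.9]
opening: 0.0134
```

Run:
```python
from h import *
G=np.array([.5057,.0626,.1109]); th=.095
delta(G+[.078*np.sin(th),-.078*np.cos(th),.073],.095)
p=read_camera("wrist"); s=read_camera("side")
for q in (p,s): q["pixels"]=(255*(q["pixels"]/255.)**.45).astype(np.uint8)
save(p,"w11.png",(180,150,340,260),5); save(s,"s11.png",(250,110,310,210),6)
T=read_state()["tool_pos"]
tip=T+[0,0,.0141-.06]; print("tip w",(proj(p,tip)-[180,150])*5,"tip s",(proj(s,tip)-[250,110])*6)
sl=G+[.078*np.sin(th),-.078*np.cos(th),0]; sl[2]=.125; print("slot",sl,(proj(p,sl)-[180,150])*5,(proj(s,sl)-[250,110])*6)
```

```text
pos [ 0.5134 -0.0143  0.1839] F [ 0.38 -0.79 -0.93] open 0.0134 t 11.15
tool axes x,y,z (cols)
 [[ 0.995  0.097 -0.004]
 [ 0.097 -0.995 -0.   ]
 [-0.004 -0.    -1.   ]]
linear cm [-0.04  0.07 -0.  ]
angular deg [-0.02  0.2   0.15]
tip w [[380.42289621 245.06006227]] tip s [[185.27961537 314.88085671]]
slot [ 0.51309886 -0.01504829  0.125     ] [[384.81440419 227.69594928]] [[184.53574005 337.13111587]]
```

View pics/w11.png

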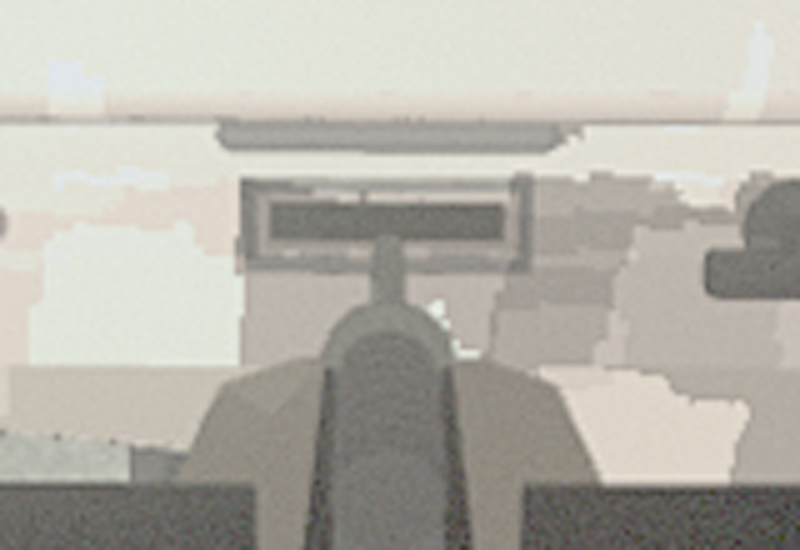

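View pics/s11.png

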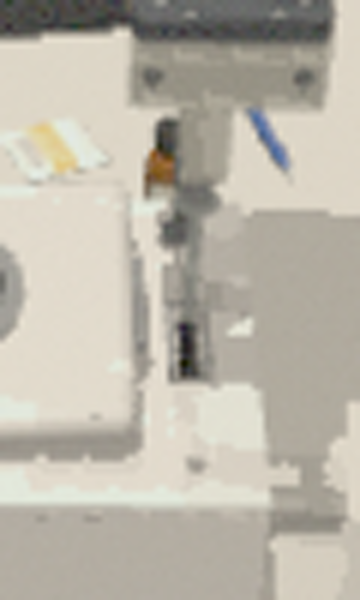

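Emit:
drive_tool([
  {"claw": 1, "linear": [0.1, 0, 0], "angular": [0, 0, 0]},
  {"claw": 1, "linear": [0, 0, 0.9], "angular": [0, 0, 0]},
  {"claw": 1, "linear": [0, 0, 0], "angular": [0, 0, 0]},
])

```text
t: 11.62
tool_pos: [0.5136, -0.0146, 0.1735]
orientation: [-3.138, -0.153, 0.009]
force: [0.4, 0.8, 0.2]
opening: 0.0136
```

Run:
```python
from h import *
delta((.513,-.015,.17),.095)
p=read_camera("wrist")
p["pixels"]=(255*(p["pixels"]/255.)**.45).astype(np.uint8)
save(p,"w12.png",(180,150,340,260),5)
```

```text
pos [ 0.5136 -0.0146  0.1735] F [0.43 0.77 0.16] open 0.0136 t 11.625
tool axes x,y,z (cols)
 [[ 0.995  0.097 -0.006]
 [ 0.097 -0.995 -0.   ]
 [-0.006 -0.    -1.   ]]
linear cm [-0.07  0.03  0.35]
angular deg [-0.03  0.32  0.13]
```

View pics/w12.png

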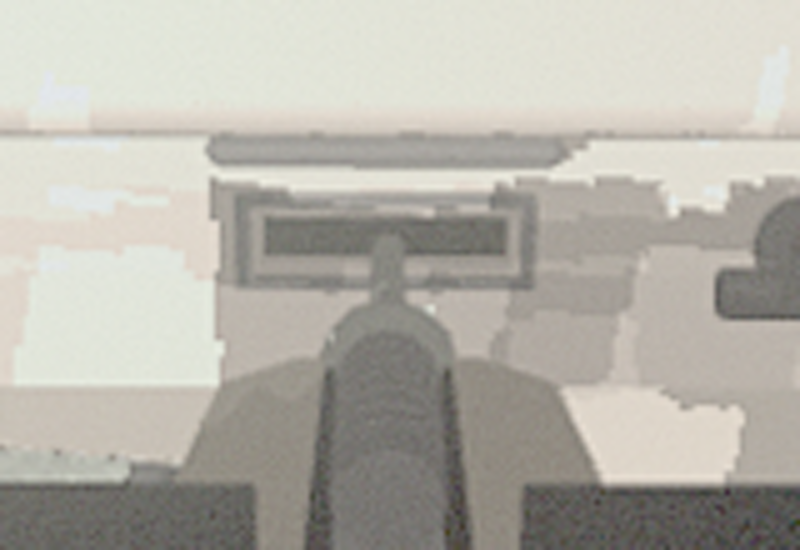

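Emit:
drive_tool([
  {"claw": 1, "linear": [0.1, 0, 0], "angular": [0, 0.3, 0]},
  {"claw": 1, "linear": [0, 0, 0.2], "angular": [0, 0, 0]},
  {"claw": 1, "linear": [0, 0, 0.1], "angular": [0, 0, 0]},
  {"claw": 1, "linear": [0, 0, 0.1], "angular": [0, 0, 0]},
])

```text
t: 12.18
tool_pos: [0.5155, -0.0148, 0.1708]
orientation: [-3.138, -0.152, -0.003]
force: [0.3, 0.3, -0.9]
opening: 0.0128
```

Run:
```python
from h import *
delta((.513,-.015,.17),.095)
p=read_camera("wrist")
p["pixels"]=(255*(p["pixels"]/255.)**.45).astype(np.uint8)
save(p,"w13.png",(220,180,300,230),10)
```

```text
pos [ 0.5155 -0.0148  0.1708] F [ 0.29  0.27 -0.95] open 0.0128 t 12.175
tool axes x,y,z (cols)
 [[ 0.995  0.097  0.002]
 [ 0.097 -0.995  0.   ]
 [ 0.002  0.    -1.   ]]
linear cm [-0.25 -0.    0.08]
angular deg [ 0.   -0.1   0.12]
```

View pics/w13.png

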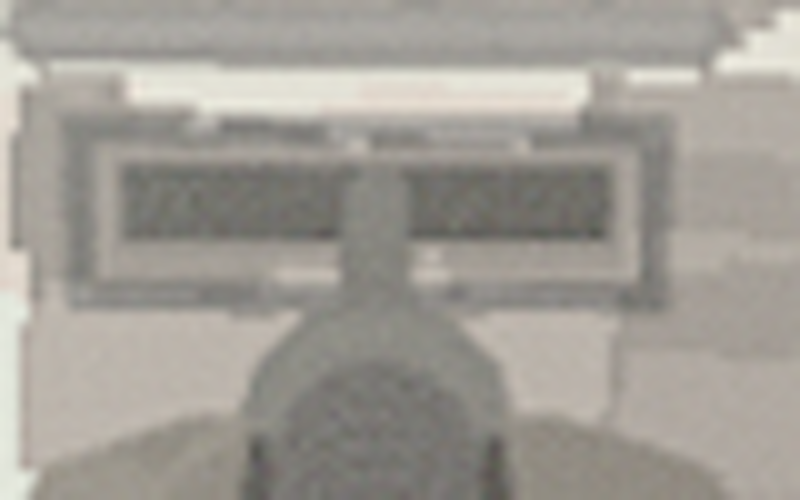

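Run:
```python
from h import *
p=read_camera("wrist")
th=.095; X=np.array([np.cos(th),np.sin(th),0]);Y=np.array([-np.sin(th),np.cos(th),0])
for c in [(.5131,-.0150),(.5145,-.015)]:
  c=np.array([*c,.125])
  for z in (0,-.006):
    q=np.array([c+X*a+Y*b+[0,0,z] for a,b in ((-.0045,.023),(.0045,.023),(.0045,-.023),(-.0045,-.023))])
    print(c,z,np.round((proj(p,q)-[220,180])*10).tolist())
print(p["xyz"], Rm(p["attitude"])[:,2])
```

```text
[ 0.5131 -0.015   0.125 ] 0 [[114.0, 263.0], [111.0, 170.0], [612.0, 171.0], [609.0, 264.0]]
[ 0.5131 -0.015   0.125 ] -0.006 [[119.0, 244.0], [117.0, 152.0], [607.0, 153.0], [604.0, 245.0]]
[ 0.5145 -0.015   0.125 ] 0 [[115.0, 249.0], [112.0, 156.0], [614.0, 157.0], [611.0, 250.0]]
[ 0.5145 -0.015   0.125 ] -0.006 [[120.0, 230.0], [118.0, 138.0], [608.0, 139.0], [606.0, 231.0]]
[ 0.5887088  -0.00874599  0.37043211] [0.26323605 0.0249786  0.96440803]
```

Emit:
drive_tool([
  {"claw": 1, "linear": [-0.16, 0, 0], "angular": [0, -0.1, 0]},
  {"claw": 1, "linear": [0, 0, 0], "angular": [0, 0, 0]},
  {"claw": 1, "linear": [0, 0, 0.2], "angular": [0, 0, 0]},
  {"claw": 1, "linear": [0, 0, 0.2], "angular": [0, 0, 0]},
  {"claw": 1, "linear": [0, 0, 0], "angular": [0, 0, 0]},
])

```text
t: 12.9
tool_pos: [0.5136, -0.0149, 0.1665]
orientation: [-3.138, -0.152, 0.001]
force: [0.3, -0.6, -0.4]
opening: 0.0134
```

Run:
```python
from h import *
delta((.5138,-.015,.17),.095)
p=read_camera("wrist")
p["pixels"]=(255*(p["pixels"]/255.)**.45).astype(np.uint8)
save(p,"w14.png",(220,180,300,230),10)
```

```text
pos [ 0.5136 -0.0149  0.1665] F [ 0.33 -0.56 -0.39] open 0.0134 t 12.9
tool axes x,y,z (cols)
 [[ 0.995  0.097 -0.001]
 [ 0.097 -0.995  0.   ]
 [-0.001 -0.    -1.   ]]
linear cm [ 0.02  0.01 -0.35]
angular deg [-0.01  0.03  0.12]
```

View pics/w14.png

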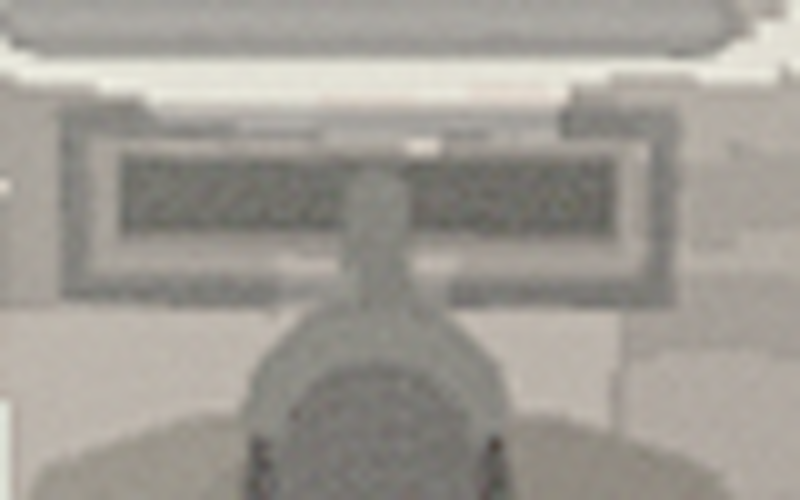

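Emit:
drive_tool([
  {"claw": 1, "linear": [0, 0, 0.3], "angular": [0, 0, 0]},
  {"claw": 1, "linear": [0, 0, 0.3], "angular": [0, 0, 0]},
  {"claw": 1, "linear": [0, 0, 0.4], "angular": [0, 0, 0]},
  {"claw": 1, "linear": [0, 0, 0], "angular": [0, 0, 0]},
])

```text
t: 13.45
tool_pos: [0.5135, -0.0149, 0.1562]
orientation: [-3.138, -0.152, 0.002]
force: [-0.4, -0.1, -0.0]
opening: 0.0131
```

Emit:
drive_tool([
  {"claw": 1, "linear": [0, 0, 0.1], "angular": [0, 0, 0]},
  {"claw": 1, "linear": [0, 0, 0.1], "angular": [0, 0, 0]},
  {"claw": 1, "linear": [0, 0, 0], "angular": [0, 0, 0]},
])

```text
t: 13.82
tool_pos: [0.5138, -0.0149, 0.1548]
orientation: [-3.138, -0.153, 0.0]
force: [0.2, 0.6, -0.2]
opening: 0.0132
```

Emit:
drive_tool([
  {"claw": 1, "linear": [0, 0, 0.1], "angular": [0, 0, 0]},
  {"claw": 1, "linear": [0, 0, 0.05], "angular": [0, 0, 0]},
  {"claw": 1, "linear": [0, 0, 0], "angular": [0, 0, 0]},
])

```text
t: 14.2
tool_pos: [0.5138, -0.0149, 0.1532]
orientation: [-3.138, -0.152, 0.0]
force: [0.3, -0.1, -1.5]
opening: 0.0133
```

Emit:
drive_tool([
  {"claw": 1, "linear": [0, 0, 0.1], "angular": [0, 0, 0]},
  {"claw": 1, "linear": [0, 0, 0], "angular": [0, 0, 0]},
])

```text
t: 14.45
tool_pos: [0.5138, -0.0149, 0.1522]
orientation: [-3.138, -0.152, 0.0]
force: [-0.6, 0.1, -1.8]
opening: 0.0133
```

Emit:
drive_tool([
  {"claw": 1, "linear": [0, 0, 0.1], "angular": [0, 0, 0]},
  {"claw": 1, "linear": [0, 0, 0], "angular": [0, 0, 0]},
])

```text
t: 14.7
tool_pos: [0.5138, -0.0149, 0.1512]
orientation: [-3.138, -0.152, 0.0]
force: [-0.1, 0.2, -0.2]
opening: 0.0134
```

Depth ≈19.7 mm, no contact yet.

Emit:
drive_tool([
  {"claw": 1, "linear": [0, 0, 0.1], "angular": [0, 0, 0]},
  {"claw": 1, "linear": [0, 0, 0], "angular": [0, 0, 0]},
])

```text
t: 14.95
tool_pos: [0.5139, -0.0149, 0.1503]
orientation: [3.138, 0.152, 0.0]
force: [-0.2, 0.3, 0.0]
opening: 0.0133
```

Emit:
drive_tool([
  {"claw": 1, "linear": [0, 0, 0.1], "angular": [0, 0, 0]},
  {"claw": 1, "linear": [0, 0, 0], "angular": [0, 0, 0]},
])

```text
t: 15.2
tool_pos: [0.514, -0.0149, 0.1496]
orientation: [3.138, 0.152, 0.001]
force: [0.2, -0.4, 1.3]
opening: 0.0136
```

Emit:
drive_tool([
  {"claw": 1, "linear": [0, 0, 0.05], "angular": [0, 0, 0]},
  {"claw": 1, "linear": [0, 0, 0], "angular": [0, 0, 0]},
])

```text
t: 15.45
tool_pos: [0.514, -0.0149, 0.1491]
orientation: [3.138, 0.152, 0.001]
force: [-0.2, 0.4, 3.5]
opening: 0.0134
```

Emit:
drive_tool([
  {"claw": 1, "linear": [0, 0, 0.05], "angular": [0, 0, 0]},
  {"claw": 1, "linear": [0, 0, 0], "angular": [0, 0, 0]},
])

```text
t: 15.7
tool_pos: [0.5139, -0.0149, 0.1484]
orientation: [3.138, 0.152, 0.0]
force: [-0.7, 0.1, 3.8]
opening: 0.0135
```

Emit:
drive_tool([
  {"claw": 1, "linear": [0, 0, 0.05], "angular": [0, 0, 0]},
  {"claw": 1, "linear": [0, 0, 0], "angular": [0, 0, 0]},
])

```text
t: 15.95
tool_pos: [0.5139, -0.015, 0.1478]
orientation: [3.138, 0.152, 0.0]
force: [-0.7, -0.5, 4.4]
opening: 0.0132
```

Run:
```python
from h import *
s=read_state();print(s["tool_pos"],s["force"],s["wrist_torque"])
p=read_camera("wrist")
s=read_state();print(s["tool_pos"],s["force"],s["wrist_torque"])
```

```text
[ 0.51387925 -0.01496115  0.14782625] [-0.68643715 -0.49252893  4.44134594] [-0.02960044  0.08287881  0.02778941]
[ 0.51389386 -0.01494669  0.14783352] [-0.5444187  -0.80713771  3.54664272] [0.00886686 0.11153159 0.00817767]
```

Emit:
drive_tool([
  {"claw": 1, "linear": [0, 0, 0.1], "angular": [0, 0, 0]},
  {"claw": 1, "linear": [0, 0, 0], "angular": [0, 0, 0]},
])

```text
t: 16.25
tool_pos: [0.5138, -0.0149, 0.1468]
orientation: [3.138, 0.152, -0.0]
force: [-0.1, 0.2, 4.6]
opening: 0.0133
```

Emit:
drive_tool([
  {"claw": 1, "linear": [0, 0, 0.1], "angular": [0, 0, 0]},
  {"claw": 1, "linear": [0, 0, 0], "angular": [0, 0, 0]},
])

```text
t: 16.5
tool_pos: [0.5138, -0.0149, 0.1458]
orientation: [3.138, 0.152, -0.0]
force: [-1.5, -0.4, 4.8]
opening: 0.0134
```

Run:
```python
from h import *
p=read_camera("wrist")
p["pixels"]=(255*(p["pixels"]/255.)**.45).astype(np.uint8)
save(p,"w15.png",(180,150,340,260),5)
```

```text
(no output)
```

View pics/w15.png

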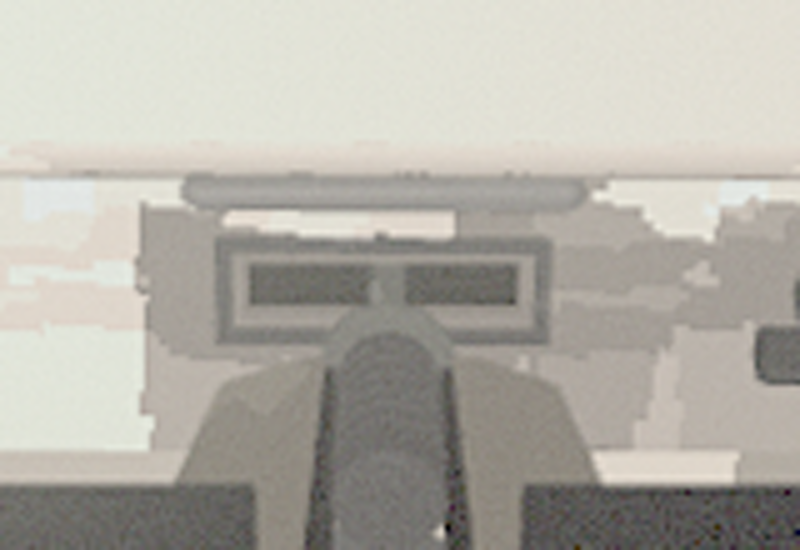

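Emit:
drive_tool([
  {"claw": 1, "linear": [0, 0, 0.1], "angular": [0, 0, 0]},
  {"claw": 1, "linear": [0, 0, 0.1], "angular": [0, 0, 0]},
  {"claw": 1, "linear": [0, 0, 0.1], "angular": [0, 0, 0]},
  {"claw": 1, "linear": [0, 0, 0], "angular": [0, 0, 0]},
])

```text
t: 17.05
tool_pos: [0.5138, -0.015, 0.1429]
orientation: [3.138, 0.152, -0.0]
force: [-0.8, -0.9, 6.0]
opening: 0.0131
```

Emit:
drive_tool([
  {"claw": 1, "linear": [0, 0, 0.1], "angular": [0, 0, 0]},
  {"claw": 1, "linear": [0, 0, 0], "angular": [0, 0, 0]},
])

```text
t: 17.3
tool_pos: [0.5138, -0.015, 0.142]
orientation: [3.138, 0.152, 0.0]
force: [-1.3, -0.5, 5.7]
opening: 0.0137
```

Emit:
drive_tool([
  {"claw": 1, "linear": [0, 0, 0.1], "angular": [0, 0, 0]},
  {"claw": 1, "linear": [0, 0, 0], "angular": [0, 0, 0]},
])

```text
t: 17.55
tool_pos: [0.5138, -0.015, 0.141]
orientation: [3.138, 0.152, 0.0]
force: [-1.0, -0.4, 6.9]
opening: 0.0136
```

Run:
```python
from h import *
p=read_camera("side"); save(p,"s16.png",(190,90,330,230),4)
```

```text
(no output)
```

View pics/s16.png

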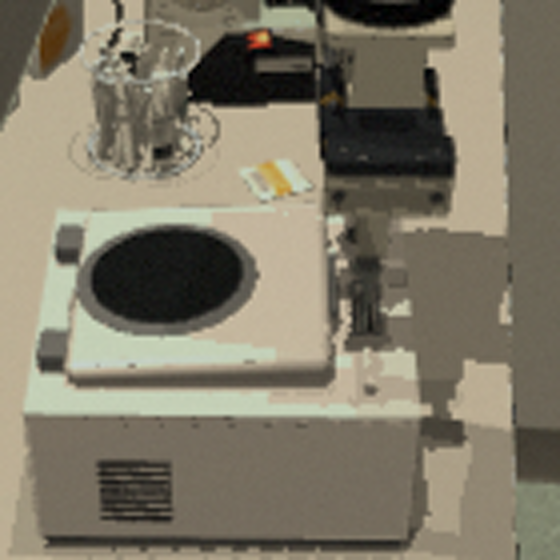

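Still shut; the gripper's body is clear of the lid's edge. Press on.

Emit:
drive_tool([
  {"claw": 1, "linear": [0, 0, 0.08], "angular": [0, 0, 0]},
  {"claw": 1, "linear": [0, 0, 0], "angular": [0, 0, 0]},
])

```text
t: 17.85
tool_pos: [0.5139, -0.015, 0.1403]
orientation: [3.138, 0.152, 0.0]
force: [-2.2, -0.2, 7.1]
opening: 0.0135
```

Run:
```python
from h import *
p=read_camera("side"); save(p,"s17.png",(190,90,330,230),4)
```

```text
(no output)
```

View pics/s17.png

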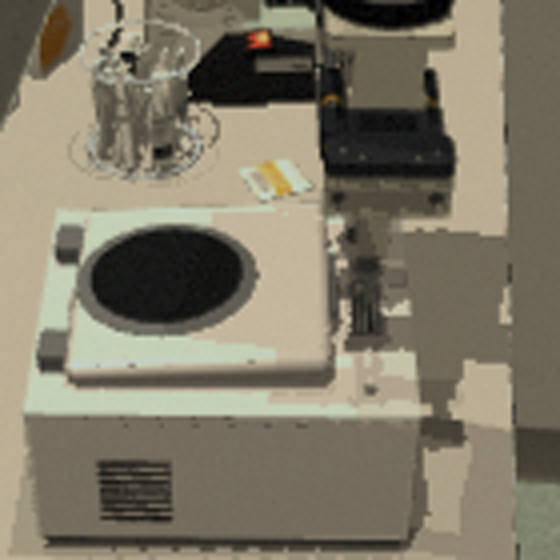

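Emit:
drive_tool([
  {"claw": 1, "linear": [0, 0, 0.08], "angular": [0, 0, 0]},
  {"claw": 1, "linear": [0, 0, 0], "angular": [0, 0, 0]},
])

```text
t: 18.15
tool_pos: [0.5137, -0.015, 0.1393]
orientation: [3.138, 0.152, -0.0]
force: [-1.5, -0.9, 6.4]
opening: 0.0135
```

Run:
```python
from h import *
p=read_camera("side"); save(p,"s18.png",(190,90,330,230),4)
```

```text
(no output)
```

View pics/s18.png

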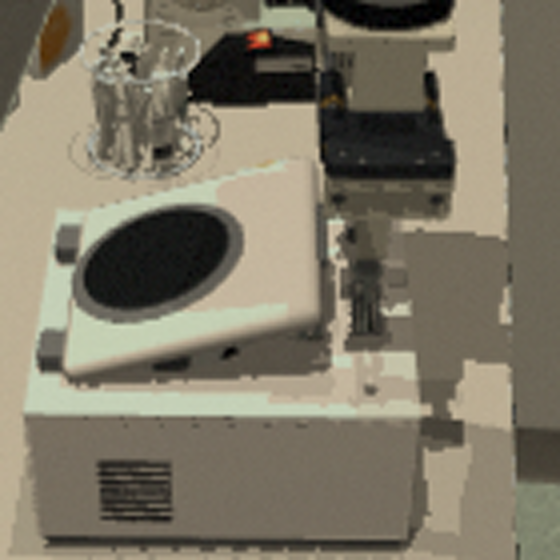

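Emit:
drive_tool([
  {"claw": 1, "linear": [0, 0, -0.2], "angular": [0, 0, 0]},
  {"claw": 1, "linear": [0, 0, 0], "angular": [0, 0, 0]},
  {"claw": 1, "linear": [0, 0, 0], "angular": [0, 0, 0]},
  {"claw": 1, "linear": [0, 0, 0], "angular": [0, 0, 0]},
  {"claw": 1, "linear": [0, 0, 0], "angular": [0, 0, 0]},
  {"claw": 1, "linear": [0, 0, 0], "angular": [0, 0, 0]},
  {"claw": 1, "linear": [0, 0, 0], "angular": [0, 0, 0]},
  {"claw": 1, "linear": [0, 0, 0], "angular": [0, 0, 0]},
])

```text
t: 19.2
tool_pos: [0.5138, -0.0149, 0.1412]
orientation: [3.138, 0.152, -0.0]
force: [-2.5, -0.6, 5.2]
opening: 0.0137
```

Run:
```python
from h import *
p=read_camera("side"); save(p,"s19.png",(170,60,330,230),4)
```

```text
(no output)
```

View pics/s19.png

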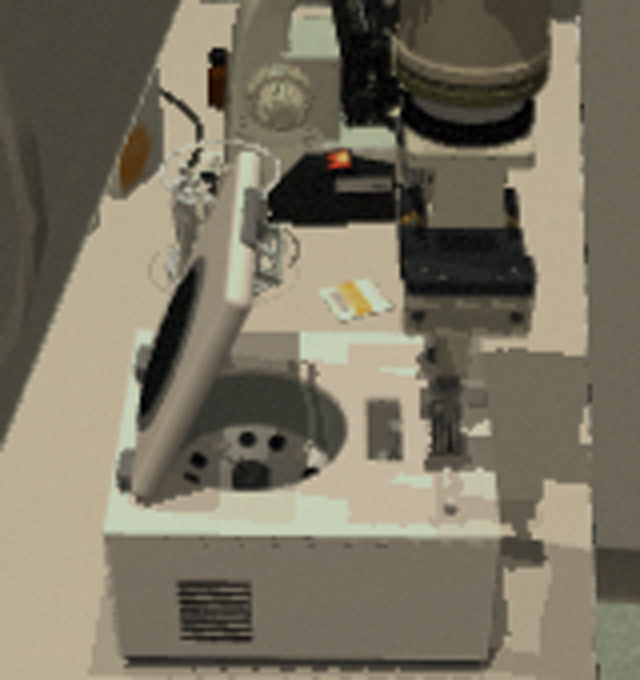

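Emit:
drive_tool([
  {"claw": 1, "linear": [0, 0, -0.8], "angular": [0, 0, 0]},
  {"claw": 1, "linear": [0, 0, -1.2], "angular": [0, 0, 0]},
  {"claw": 1, "linear": [0, 0, -1.5], "angular": [0, 0, 0]},
  {"claw": 1, "linear": [0, 0, -1], "angular": [0, 0, 0]},
  {"claw": 1, "linear": [0, 0, 0], "angular": [0, 0, 0]},
  {"claw": 1, "linear": [0, -2, 0], "angular": [0, 0, 0]},
  {"claw": 1, "linear": [0, -3, 0], "angular": [0, 0, 0]},
  {"claw": 1, "linear": [0, -2, 0], "angular": [0, 0, 0]},
  {"claw": 1, "linear": [0, -0.7, 0], "angular": [0, 0, 0]},
  {"claw": 1, "linear": [0, 0, 0], "angular": [0, 0, 0]},
  {"claw": 1, "linear": [0, 0, 0], "angular": [0, 0, 0]},
])

```text
t: 20.62
tool_pos: [0.5064, 0.0611, 0.1861]
orientation: [3.138, 0.152, -0.0]
force: [1.4, 0.3, -1.3]
opening: 0.0133
```

Run:
```python
from h import *
delta((.5057,.0626,.172),.095)
p=read_camera("wrist")
T=read_state()["tool_pos"]
print("tip pred",(proj(p,T+[0,0,-.0459])-[180,150])*5,"hole pred",(proj(p,[.5057,.0626,.125])-[180,150])*5)
p["pixels"]=(255*(p["pixels"]/255.)**.45).astype(np.uint8)
save(p,"w20.png",(180,150,340,260),5)
```

```text
pos [0.5064 0.0611 0.1861] F [ 1.43  0.34 -1.25] open 0.0133 t 20.625
tool axes x,y,z (cols)
 [[ 0.995  0.096 -0.   ]
 [ 0.096 -0.995 -0.   ]
 [-0.     0.    -1.   ]]
linear cm [-0.06 -0.16  1.41]
angular deg [0.02 0.01 0.09]
tip pred [[380.8925906  245.86879521]] hole pred [[372.68384046 226.35243115]]
```

View pics/w20.png

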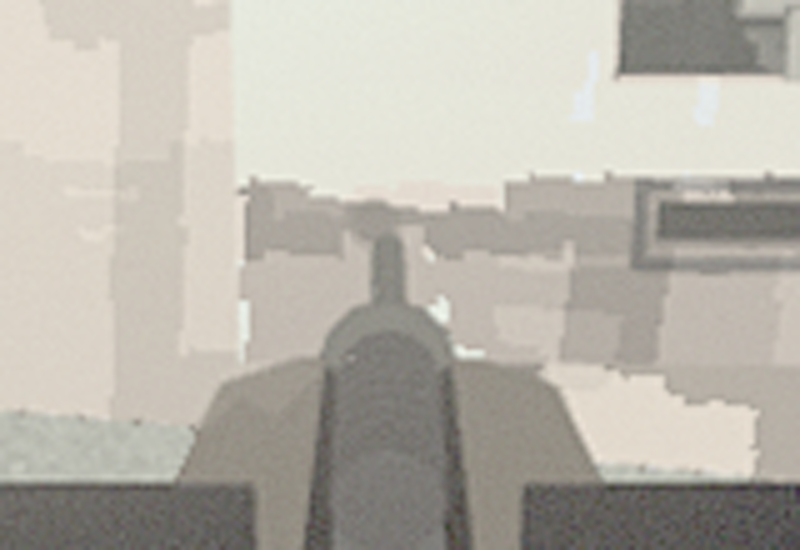

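Emit:
drive_tool([
  {"claw": 1, "linear": [-0.05, -0.17, 0], "angular": [0, 0, 0]},
  {"claw": 1, "linear": [0, 0, 0.9], "angular": [0, 0, 0]},
  {"claw": 1, "linear": [0, 0, 0], "angular": [0, 0, 0]},
  {"claw": 1, "linear": [0, 0, 0], "angular": [0, 0, 0]},
])

```text
t: 21.18
tool_pos: [0.5056, 0.0633, 0.177]
orientation: [3.138, 0.152, -0.001]
force: [-0.1, -0.6, -1.1]
opening: 0.0131
```

Run:
```python
from h import *
delta((.5057,.0626,.172),.095)
p=read_camera("wrist"); s=read_camera("side")
T=read_state()["tool_pos"]
print("tip pred",(proj(p,T+[0,0,-.0459])-[225,180])*12,"hole pred",(proj(p,[.5057,.0626,.125])-[225,180])*12)
save(p,"w21.png",(225,180,290,225),12)
save(s,"s21.png",(255,140,310,210),8)
```

```text
pos [0.5056 0.0633 0.177 ] F [-0.09 -0.57 -1.06] open 0.0131 t 21.175
tool axes x,y,z (cols)
 [[ 0.995  0.097 -0.   ]
 [ 0.097 -0.995 -0.   ]
 [-0.     0.    -1.   ]]
linear cm [0.01 0.07 0.5 ]
angular deg [0.   0.03 0.12]
tip pred [[373.57176009 228.40466956]] hole pred [[383.23524089 207.04401028]]
```

View pics/w21.png

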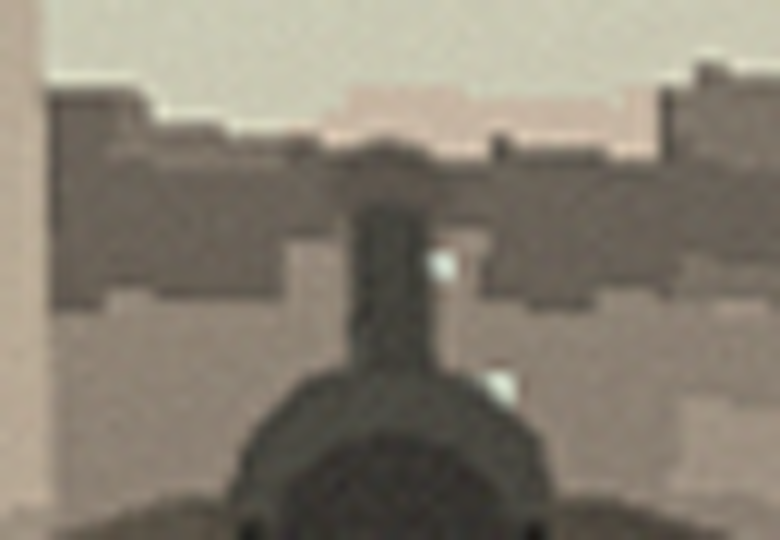

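View pics/s21.png

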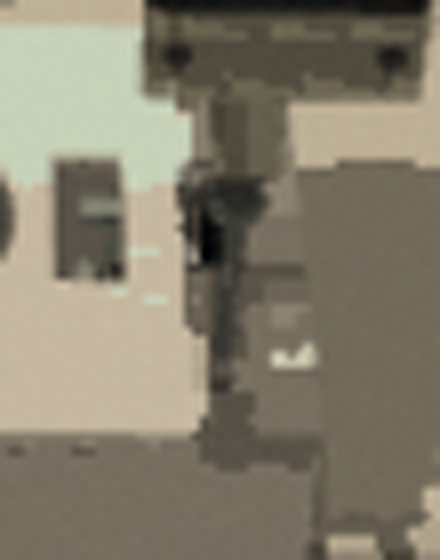

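Emit:
drive_tool([
  {"claw": 1, "linear": [0, 0.02, 0.3], "angular": [0, 0, 0]},
  {"claw": 1, "linear": [0, 0, 0.2], "angular": [0, 0, 0]},
  {"claw": 1, "linear": [0, 0, 0], "angular": [0, 0, 0]},
  {"claw": 1, "linear": [0, 0, 0], "angular": [0, 0, 0]},
])

```text
t: 21.78
tool_pos: [0.5057, 0.0632, 0.1722]
orientation: [-3.138, -0.152, 0.0]
force: [0.8, 1.1, -0.9]
opening: 0.0138
```

Run:
```python
from h import *
delta((.5057,.0626,.172),.095)
p=read_camera("wrist")
p["pixels"]=(255*(p["pixels"]/255.)**.6).astype(np.uint8)
save(p,"w22.png",(225,180,290,225),12)
```

```text
pos [0.5057 0.0632 0.1722] F [ 0.83  1.08 -0.89] open 0.0138 t 21.775
tool axes x,y,z (cols)
 [[ 0.995  0.097 -0.   ]
 [ 0.097 -0.995  0.   ]
 [-0.    -0.    -1.   ]]
linear cm [-0.01  0.06  0.02]
angular deg [-0.    0.    0.12]
```

View pics/w22.png

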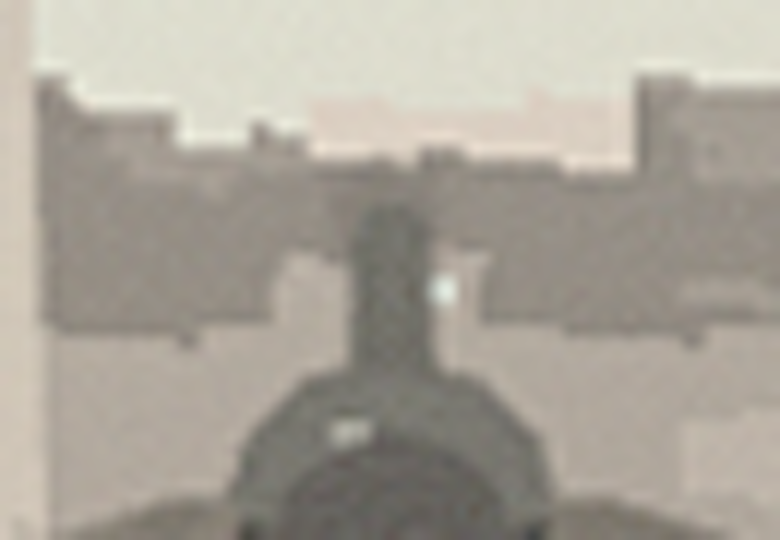

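Emit:
drive_tool([
  {"claw": 1, "linear": [0, 0, 0.15], "angular": [0, 0, 0]},
  {"claw": 1, "linear": [0, 0, 0.1], "angular": [0, 0, 0]},
  {"claw": 1, "linear": [0, 0, 0], "angular": [0, 0, 0]},
])

```text
t: 22.2
tool_pos: [0.5057, 0.0632, 0.1696]
orientation: [3.138, 0.153, -0.0]
force: [-0.1, 0.6, 0.1]
opening: 0.0134
```

Tip is now ~1.3 mm under the deck face, no force.

Emit:
drive_tool([
  {"claw": 1, "linear": [0, 0, 0.1], "angular": [0, 0, 0]},
  {"claw": 1, "linear": [0, 0, 0.1], "angular": [0, 0, 0]},
  {"claw": 1, "linear": [0, 0, 0], "angular": [0, 0, 0]},
])

```text
t: 22.58
tool_pos: [0.5057, 0.0632, 0.1676]
orientation: [-3.138, -0.152, 0.0]
force: [-0.2, 0.8, -0.5]
opening: 0.0134
```

Emit:
drive_tool([
  {"claw": 1, "linear": [0, 0, 0.2], "angular": [0, 0, 0]},
  {"claw": 1, "linear": [0, 0, 0.2], "angular": [0, 0, 0]},
  {"claw": 1, "linear": [0, 0, 0], "angular": [0, 0, 0]},
])

```text
t: 22.95
tool_pos: [0.5056, 0.0632, 0.1634]
orientation: [-3.138, -0.152, 0.001]
force: [-0.1, -0.6, -0.1]
opening: 0.0135
```

In the hole. Lower to ~5 mm above seating (TCP 0.116).

Emit:
drive_tool([
  {"claw": 1, "linear": [0, 0, 0.5], "angular": [0, 0, 0]},
  {"claw": 1, "linear": [0, 0, 0.7], "angular": [0, 0, 0]},
  {"claw": 1, "linear": [0, 0, 0.7], "angular": [0, 0, 0]},
  {"claw": 1, "linear": [0, 0, 0.7], "angular": [0, 0, 0]},
  {"claw": 1, "linear": [0, 0, 0.7], "angular": [0, 0, 0]},
  {"claw": 1, "linear": [0, 0, 0.7], "angular": [0, 0, 0]},
  {"claw": 1, "linear": [0, 0, 0.5], "angular": [0, 0, 0]},
  {"claw": 1, "linear": [0, 0, 0], "angular": [0, 0, 0]},
])

```text
t: 23.95
tool_pos: [0.5054, 0.0632, 0.1182]
orientation: [-3.138, -0.152, 0.001]
force: [-0.3, 0.7, -0.6]
opening: 0.0135
```

Emit:
drive_tool([
  {"claw": 1, "linear": [0, 0, 0.15], "angular": [0, 0, 0]},
  {"claw": 1, "linear": [0, 0, 0.15], "angular": [0, 0, 0]},
  {"claw": 1, "linear": [0, 0, 0], "angular": [0, 0, 0]},
])

```text
t: 24.32
tool_pos: [0.5058, 0.0632, 0.1157]
orientation: [-3.138, -0.152, -0.0]
force: [0.6, 0.4, -0.6]
opening: 0.0136
```

Emit:
drive_tool([
  {"claw": 1, "linear": [0, 0, 0.15], "angular": [0, 0, 0]},
  {"claw": 1, "linear": [0, 0, 0.15], "angular": [0, 0, 0]},
  {"claw": 1, "linear": [0, 0, 0.1], "angular": [0, 0, 0]},
  {"claw": 1, "linear": [0, 0, 0], "angular": [0, 0, 0]},
])

```text
t: 24.82
tool_pos: [0.5057, 0.0632, 0.1116]
orientation: [3.138, 0.152, -0.0]
force: [0.2, 0.6, -0.2]
opening: 0.0135
```

Emit:
drive_tool([
  {"claw": 1, "linear": [0, 0, 0.06], "angular": [0, 0, 0]},
  {"claw": 1, "linear": [0, 0, 0], "angular": [0, 0, 0]},
])

```text
t: 25.08
tool_pos: [0.5057, 0.0632, 0.1111]
orientation: [-3.138, -0.152, 0.0]
force: [0.5, 0.1, -0.9]
opening: 0.0134
```

Emit:
drive_tool([
  {"claw": 1, "linear": [0, 0, 0.03], "angular": [0, 0, 0]},
  {"claw": 0.82, "linear": [0, 0, 0], "angular": [0, 0, 0]},
  {"claw": 0.75, "linear": [0, 0, 0], "angular": [0, 0, 0]},
  {"claw": 0.68, "linear": [0, 0, 0], "angular": [0, 0, 0]},
  {"claw": 0.6, "linear": [0, 0, 0], "angular": [0, 0, 0]},
  {"claw": 0.6, "linear": [0, 0, 0], "angular": [0, 0, 0]},
])

```text
t: 25.82
tool_pos: [0.5058, 0.0632, 0.1108]
orientation: [-3.138, -0.153, -0.0]
force: [0.4, 0.1, 0.3]
opening: 0.0368
```

Run:
```python
from h import *
print(read_state()["opening"])
p=read_camera("wrist"); s=read_camera("side")
for q in (p,s): q["pixels"]=(255*(q["pixels"]/255.)**.6).astype(np.uint8)
save(p,"w23.png",(180,150,340,260),5); save(s,"s23.png",(255,140,310,210),8)
```

```text
0.03683047800269018
```

View pics/w23.png

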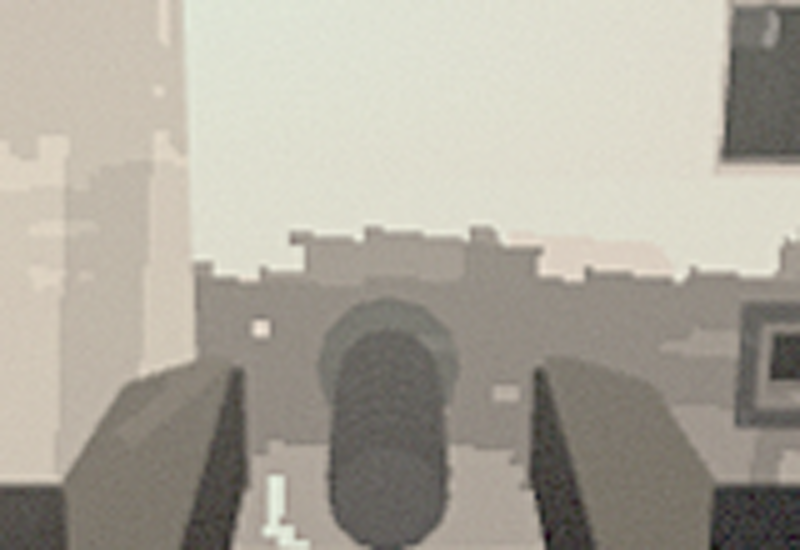

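View pics/s23.png

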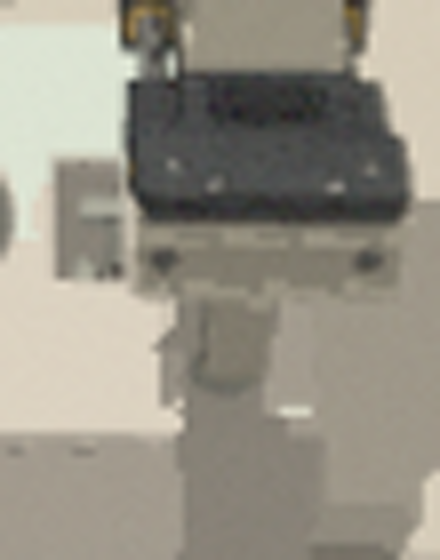

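Pin upright and free of the fingers. Retreat straight up, then back towards the robot.

Emit:
drive_tool([
  {"claw": 0.6, "linear": [0, 0, -1.5], "angular": [0, 0, 0]},
  {"claw": 0.6, "linear": [0, 0, -3], "angular": [0, 0, 0]},
  {"claw": 0.6, "linear": [0, 0, -4], "angular": [0, 0, 0]},
  {"claw": 0.6, "linear": [0, 0, -4], "angular": [0, 0, 0]},
  {"claw": 0.6, "linear": [-2, 0, -3], "angular": [0, 0, 0]},
  {"claw": 0.6, "linear": [-4, 0, 0], "angular": [0, 0, 0]},
  {"claw": 0.6, "linear": [-3, 0, 0], "angular": [0, 0, 0]},
  {"claw": 0.6, "linear": [0, 0, 0], "angular": [0, 0, 0]},
  {"claw": 0.6, "linear": [0, 0, 0], "angular": [0, 0, 0]},
])

```text
t: 27.05
tool_pos: [0.4168, 0.0545, 0.2667]
orientation: [3.138, 0.152, 0.003]
force: [0.2, 0.8, 0.2]
opening: 0.0372
```

Run:
```python
from h import *
p=read_camera("wrist"); s=read_camera("side")
save(p,"w24.png",None,1.5); save(s,"s24.png",(170,60,330,230),4)
save(p,"w24b.png",(150,60,350,180),4)
delta((.4,.06,.3),.095)
```

```text
pos [0.4167 0.0545 0.2661] F [ 0.39 -0.32 -0.82] open 0.0369 t 27.15
tool axes x,y,z (cols)
 [[ 0.995  0.097  0.   ]
 [ 0.097 -0.995  0.   ]
 [ 0.     0.    -1.   ]]
linear cm [-1.61 -0.71 -3.39]
angular deg [ 0.   -0.01  0.12]
```

View pics/w24.png

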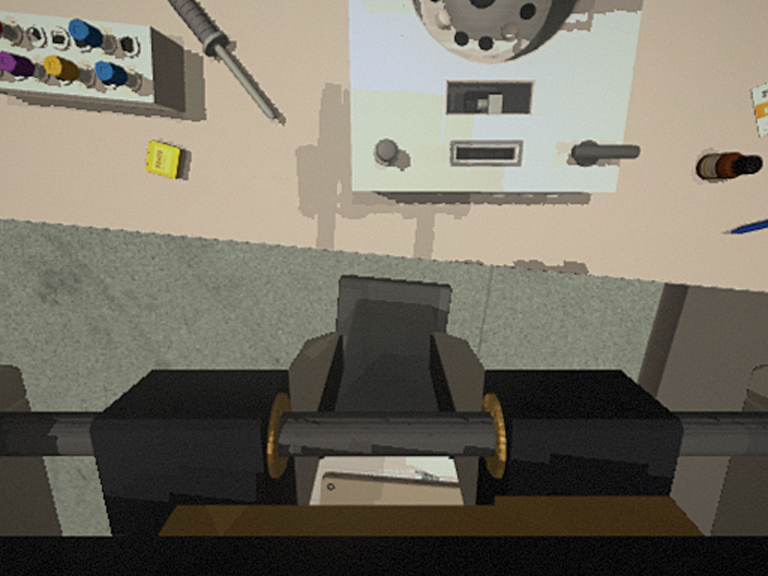

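View pics/s24.png

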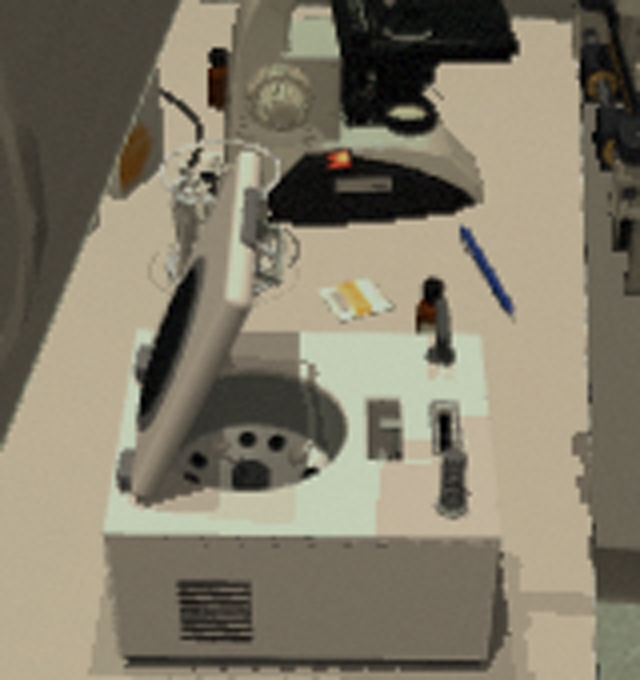

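The pin stands upright in its hole with its collar on the deck (side crop around 453,485). The lid is open, and the key, bottle, box and rack have not moved. The robot touches nothing.

```bash
python3 -c "
from plant import *
print(close_job())"
```

```text
the job is handed in; nothing more can be done
None
```

The lid is open and the release pin is back in its own (left) hole. I handed the job in at about 27 s.

**What I did:**
- I took the small round-grip pin from the left hole and lowered its rod down the middle of the slot. The first thing it met, about 21 mm down, was the soft lock tab, so no search along the slot was needed.
- I pressed in steps of 1 mm or less. The force rose to about 7 N, and the lid sprang open after about 10 mm of travel.
- I then put the pin back where it came from and moved the arm clear.

**Last checks:** the side and wrist pictures show:
- the lid fully open;
- the pin upright with its collar on the deck;
- the rotor key, bottle, box and rack where they were.

No contact force showed on the empty arm as it moved away.

**What disagreed:**
- **Finger length:** the fingers appeared to end about 30 mm short of the stated tool point. I went by the pictures, lowered in small steps watching the force, and gripped lower than the stated frame would allow. Nothing was touched.
- **Deck edges:** the slot position worked out from the deck's outer edges was about 5 mm off what I saw of the slot itself. I used the slot as seen.
- **Larger pin:** the larger look-alike pin was standing in the first picture and lying down in the next, while the arm was still at its start position. I never touched it.

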